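# Park the microscope objectives in order of length

## Robot

A 6-joint arm with a two-finger parallel gripper is mounted at the origin on the work surface. World frame = base frame: x ahead of the robot, y to its left, z up, the work surface at z = 0. Lengths are in m, angles in rad, forces in N, time in s.
With the tool pointing down it reaches from about 0.425 to 0.95 m from the base axis. Payload 3.5 kg.
Tool frame: the origin (TCP) lies on the centre line of the jaws, within the pads' length; the fingertips stand 11 mm ahead of it and the grasp point (between the pads) lies 8 mm behind it; y points along the fingers, x is the direction in which the jaws open and shut, and the axes are right-handed (so a half turn about y gives the same grasp; the last joint's range is limited). The gripper opens to 85 mm and grips with 20 to 120 N. Pads are 22 mm wide; open, the fingers measure 114 mm over their backs; the gripper's body (76 mm by 85 mm) begins 54 mm behind the grasp point. The pads swing forward as they close: fully open they stand 13 mm farther back than shut.
Start: joints at [1.085, 0.286, 1.577, -0, 1.279, -0.15], TCP at [0.222, 0.637, 0.242] pointing down, gripper open.
Joint ranges: [-2.77, 2.77], [-0.9, 2.22], [0.21, 2.48], [-1.53, 4.67], [0.24, 2.81], [-2.84, 2.84]. Speed limits (rad/s): [2.79, 2.79, 3.14, 3.14, 3.14, 3.14].

## Interface

Orientations are given as a unit quaternion [x, y, z, w].
In Python, from plant import get_state, read_camera, sign_off gives the robot as it stands.
- The arm moves only by the shell command python3 -m inch 'ROWS' [FORCE]. ROWS is JSON, a list of rows, each an object of numbers: "ax", "ay", "az": the turn, a rotation vector about the tool's x, y, z in rad; "x", "y", "z": the shift along the tool's x, y, z in mm; "hand": the closure, from -1 (fully open) to 1 (shut). In form: [{"ax": .., "ay": .., "az": .., "x": .., "y": .., "z": .., "hand": ..}, ...]. A call has 1 to 5 rows; each row shifts and turns the commanded pose from where the row before left it, along the tool's axes as they then stand; what a row does not reach is not made up. A row lasts 1/12 s, in which the tool goes at most 41.7 mm and 7.16 degrees, less where a joint would pass 70% of its speed; a pose out of reach is approached as far as the arm can. A call with a gripper value outside its range is refused whole. The fingers move at their own pace and stop on an object; FORCE is the grip in N (left out, the last holds). Time passes only in rows, so rows that do not move let the fingers close. It gives the time, the measured TCP pose, the force and the opening at its end, in the units of the state.
- get_state(): the state, without advancing time (a new reading comes with each control period).
- read_camera(name): name is "scene" or "top" or "wrist"; returns a dict with "img" (400x640x3 uint8, red, green, blue), "fov_y" (degrees; the focal length in pixels is half the picture's height over the tangent of half this angle, whatever the lens; pixels are square), "cx", "cy" (the principal point, pixels), "T" (4x4, takes a point from camera to world coordinates); the wrist camera has in their place "T_tool_cam" (4x4, takes a point from camera to tool coordinates, whose origin is the TCP and whose axes are the tool frame's). Camera axes: x right, y down, z forward; pixel columns grow to the right and rows downward; lengths in m; the calibration is good to about 2 mm. A picture is of the moment at which its call begins: read the wrist's pose just before it. There is no depth.
- sign_off(): hands the job in, once; it reports no verdict.
The state is a dict: "time": time; "qpos": joint angles; "dq": joint speeds; "joint_efforts": joint torques, N m; "eef_pos": TCP position; "tcp_rot": TCP orientation; "contact_force": force on the tool from outside, world axes, zero at the start; "wrist_torque": the same for the moment, N m; "opening": opening from 0.0 (shut) to 1.0 (fully open).
Only numpy, scipy, OpenCV 4.12 (cv2) and the standard library are available. Lean on these libraries where they do the work, as an engineer would, in place of code of your own. Each camera call takes 0.05 s, during which the arm holds its last target. There are 200 camera calls.

## Task

The four objectives taken off the microscope for cleaning must go back on the black parking tray, one standing centred on each white mark, in order of length: the shortest on the mark next to the green end block, then longer and longer to the other end. They are glass optics, so keep them upright, set each down gently rather than dropping it, let go of them all, and leave the small oil bottle standing where it is.

Things in the scene. Friction and masses are not known exactly. Their poses are not given: they have to be found in the camera images.
- objective_red: Microscope objective lens with a red colour band, the shortest: 36 mm tall, 122 g (up to 30 % off). It stands upright, lens end up. A plain metal barrel 30 mm in diameter runs from the underside to 26 mm, then a red sloping band (6 mm high) and a small steel nose with the lens. Grip the barrel anywhere round, at 20 to 26 mm above its underside. Origin: centre of its underside; z up along its axis.
- objective_yellow: Microscope objective lens with a yellow colour band, the second shortest: 44 mm tall, 138 g (up to 30 % off). It stands upright, lens end up. A plain metal barrel 30 mm in diameter runs from the underside to 34 mm, then a yellow sloping band (6 mm high) and a small steel nose with the lens. Grip the barrel anywhere round, at 20 to 26 mm above its underside. Origin: centre of its underside; z up along its axis.
- objective_blue: Microscope objective lens with a blue colour band, the second longest: 52 mm tall, 154 g (up to 30 % off). It stands upright, lens end up. A plain metal barrel 30 mm in diameter runs from the underside to 42 mm, then a blue sloping band (6 mm high) and a small steel nose with the lens. Grip the barrel anywhere round, at 20 to 26 mm above its underside. Origin: centre of its underside; z up along its axis.
- objective_black: Microscope objective lens with a black colour band, the longest: 60 mm tall, 170 g (up to 30 % off). It stands upright, lens end up. A plain metal barrel 30 mm in diameter runs from the underside to 50 mm, then a black sloping band (6 mm high) and a small steel nose with the lens. Grip the barrel anywhere round, at 20 to 26 mm above its underside. Origin: centre of its underside; z up along its axis.
- mark_a: White round parking mark, 40 mm in diameter and 2 mm thick, fixed on a low black tray (56 x 320 mm, 8 mm thick); its top is 10 mm above the table. The four marks a, b, c, d lie in this order in a straight row, 65 mm apart; the tray shifts from start to start and is turned up to 15 degrees either way from lying along the world y axis. Origin: centre of the mark's underside (2 mm below its top); its y axis runs along the row (from d towards a), its x axis across the row.
- mark_b: White round parking mark, 40 mm in diameter and 2 mm thick, fixed on a low black tray (56 x 320 mm, 8 mm thick); its top is 10 mm above the table. The four marks a, b, c, d lie in this order in a straight row, 65 mm apart; the tray shifts from start to start and is turned up to 15 degrees either way from lying along the world y axis. Origin: centre of the mark's underside (2 mm below its top); its y axis runs along the row (from d towards a), its x axis across the row.
- mark_c: White round parking mark, 40 mm in diameter and 2 mm thick, fixed on a low black tray (56 x 320 mm, 8 mm thick); its top is 10 mm above the table. The four marks a, b, c, d lie in this order in a straight row, 65 mm apart; the tray shifts from start to start and is turned up to 15 degrees either way from lying along the world y axis. Origin: centre of the mark's underside (2 mm below its top); its y axis runs along the row (from d towards a), its x axis across the row.
- mark_d: White round parking mark, 40 mm in diameter and 2 mm thick, fixed on a low black tray (56 x 320 mm, 8 mm thick); its top is 10 mm above the table. The four marks a, b, c, d lie in this order in a straight row, 65 mm apart; the tray shifts from start to start and is turned up to 15 degrees either way from lying along the world y axis. Origin: centre of the mark's underside (2 mm below its top); its y axis runs along the row (from d towards a), its x axis across the row.
- green_end: Green block fixed on one end of the tray, beyond mark a or beyond mark d, 47.5 mm from that mark's centre: 44 mm (across the row) x 18 mm x 12 mm high, top 20 mm above the table. It shows the end where the row begins. (The other end has the same block in grey.) Origin: centre of its underside.
- oil_bottle: Small amber bottle of immersion oil with a white cap, 28 mm in diameter, 52 mm tall, standing among the objectives; not to be moved. It is at least 90 mm (centre to centre) from each objective, as are a loose 58 mm petri dish (14 mm high) and a 34 mm coverslip box (19 mm high), which also stand there. Origin: centre of its underside.

How it is judged:
By the outcome, as a careful person would: the job done as asked, in the order asked, and still so for the second after the job is handed in, with the robot touching nothing.
It also fails if it takes over 99 s, if anything falls off the work surface, if the arm or the gripper's body presses on something with over 40 N, if the wrist force passes 120 N, or if a joint passes its speed limit or range.

## Working session

There is one attempt and no reset: what is moved stays moved. The work goes in short steps, Python scripts to look and compute and a shell command to move; the robot and the scene stay as the last step left them, time stands still between calls to the robot, and variables do not carry over. Pictures are saved under pics/ and viewed, about 12 in all and at most 16, crops included, and the job is handed in when it is done.

```bash
ls; mkdir -p pics
python3 - <<'E'
from plant import *
import cv2,numpy as np
s=get_state();print(s)
for n in("top","scene"):
    c=read_camera(n);cv2.imwrite(f"pics/{n}1.png",c["img"][:,:,::-1]);print(n,c["fov_y"],c["cx"],c["cy"],c["T"])
c=read_camera("wrist");print(c["fov_y"],c["cx"],c["cy"],c["T_tool_cam"])
E
```

```text
pics
{'time': 0.0, 'qpos': array([ 1.08500381e+00,  2.87176125e-01,  1.57817071e+00, -1.77804841e-05,
        1.27856869e+00, -1.50009753e-01]), 'dq': array([0.0030261 , 0.0003293 , 0.00055323, 0.00103143, 0.0047005 ,
       0.00111149]), 'joint_efforts': array([ 6.22886510e-04, -4.05962956e+01, -2.92635745e+01, -2.02711618e-05,
        5.59736291e-03, -5.98473676e-06]), 'eef_pos': array([0.22210658, 0.63675305, 0.24094356]), 'tcp_rot': array([ 0.57689557,  0.40868856, -0.41014941, -0.57614462]), 'contact_force': array([-0.29871433, -0.55310743, -0.07106707]), 'wrist_torque': array([ 0.01303074, -0.02292899, -0.01445327]), 'opening': 1.0001368427696458}
top 56.30138379161568 316.3476644690039 198.9781625265751 [[-0.02508185 -0.99669815  0.07722493  0.49815459]
 [-0.99967303  0.02539088  0.0030222   0.01226895]
 [-0.00497303 -0.07712388 -0.99700912  0.89412152]
 [ 0.          0.          0.          1.        ]]
scene 51.466126295773634 325.0786403829831 192.7965907633784 [[-0.38386568  0.50428434 -0.77352727  1.25681566]
 [ 0.92335905  0.21637138 -0.31716161  0.29950317]
 [ 0.00742953 -0.83599086 -0.54869306  0.5477969 ]
 [ 0.          0.          0.          1.        ]]
70.27860760207032 321.3816267120776 197.07358516608838 [[ 9.99999277e-01  7.17421420e-04 -9.65330065e-04 -1.43591526e-03]
 [ 1.13633857e-03 -3.00594399e-01  9.53751391e-01 -1.31450732e-01]
 [ 3.94068867e-04 -9.53751798e-01 -3.00594997e-01  7.65797450e-02]
 [ 0.00000000e+00  0.00000000e+00  0.00000000e+00  1.00000000e+00]]
```

View pics/top1.png

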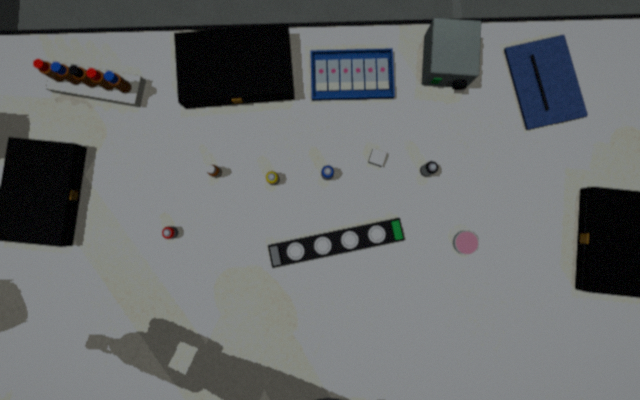

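The top view shows red (169,232), bottle (214,171), yellow (272,178), blue (328,172), black (430,168). The tray marks run from (296,251) to (377,234), with the green end on the right at (397,230).

```bash
cat > h.py <<'E'
from plant import *
import cv2,numpy as np
from scipy.spatial.transform import Rotation as R
def K(c): 
    f=200/np.tan(np.radians(c["fov_y"])/2); return f
def ray(c,T,u,v,z):
    f=K(c); d=T[:3,:3]@np.array([(u-c["cx"])/f,(v-c["cy"])/f,1]); o=T[:3,3]
    return o+d*(z-o[2])/d[2]
def proj(c,T,p):
    q=np.linalg.inv(T)@np.r_[p,1]; return K(c)*q[0]/q[2]+c["cx"],K(c)*q[1]/q[2]+c["cy"]
def wrist():
    s=get_state(); c=read_camera("wrist"); T=np.eye(4);T[:3,:3]=R.from_quat(s["tcp_rot"]).as_matrix();T[:3,3]=s["eef_pos"]
    return s,c,T@c["T_tool_cam"]
def go(x,y,z):  # shift in tool axes, mm
    s=get_state(); M=R.from_quat(s["tcp_rot"]).as_matrix()
    return np.round(M.T@(np.array([x,y,z])-s["eef_pos"])*1000,1)
E
python3 - <<'E'
from h import *
c=read_camera("top");T=c["T"];im=c["img"]
print(R.from_quat(get_state()["tcp_rot"]).as_matrix().round(3))
cr=im[140:280,150:490,::-1];cv2.imwrite("pics/crop.png",cv2.resize(cr,None,fx=2.35,fy=2.35,interpolation=cv2.INTER_CUBIC))
g=im.min(2).astype(int)
poly=np.zeros(g.shape,np.uint8);cv2.fillPoly(poly,[np.array([[284,247],[387,224],[391,240],[286,261]])],1)
n,l,st,ce=cv2.connectedComponentsWithStats(((g>110)&(poly>0)).astype(np.uint8))
for i in range(1,n):
    if st[i,4]>60: print(st[i],ce[i],ray(c,T,*ce[i],.01).round(4))
for nm,u,v,z in[("red",169,232,.034),("yel",272,178,.042),("blue",328,172,.05),("black",430,168,.057),("bottle",214,171,.05)]: print(nm,ray(c,T,u,v,z).round(4))
E
```

```text
[[ 0.33  -0.001 -0.944]
 [ 0.944 -0.001  0.33 ]
 [-0.001 -1.     0.   ]]
[369 227  16  15 194] [376.42268041 233.92268041] [ 0.4806 -0.1243  0.01  ]
[342 232  16  16 197] [349.27918782 239.60406091] [ 0.4689 -0.0601  0.01  ]
[315 238  16  16 191] [322.36649215 245.28272251] [0.4572 0.0035 0.01  ]
[288 244  16  15 186] [295.17741935 251.08064516] [0.4452 0.0677 0.01  ]
red [0.4973 0.3551 0.034 ]
yel [0.6151 0.1155 0.042 ]
blue [ 0.6245 -0.0132  0.05  ]
black [ 0.6266 -0.2434  0.057 ]
bottle [0.6335 0.2467 0.05  ]
```

View pics/crop.png

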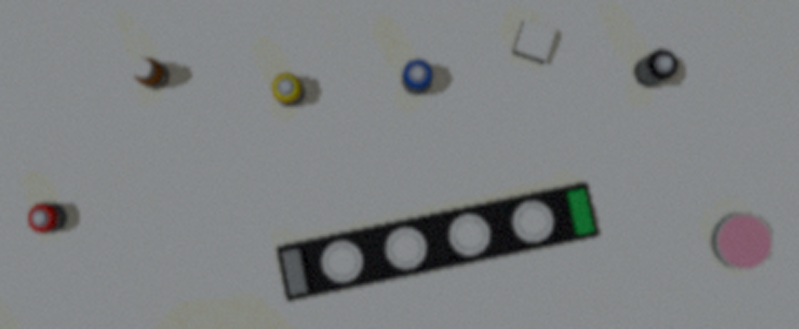

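```bash
python3 -m inch '[{"ay":0.12,"hand":-1},{"ay":0.12,"hand":-1},{"ay":0.12,"hand":-1},{"ay":0.12,"hand":-1},{"ay":0.12,"hand":-1}]' 40; python3 -m inch '[{"ay":0.12,"hand":-1},{"ay":0.12,"hand":-1},{"ay":0.12,"hand":-1},{"ay":0.092,"hand":-1},{"hand":-1}]'
python3 - <<'E'
from h import *
s=get_state();print(R.from_quat(s["tcp_rot"]).as_matrix().round(3),s["qpos"].round(2))
print(go(.497,.355,.15))
E
```

```text
[[ 0.33  -0.001 -0.944]
 [ 0.944 -0.001  0.33 ]
 [-0.001 -1.     0.   ]] [ 1.08  0.29  1.58  0.    1.28 -0.15]
[-175.5   91.6 -352.4]validation failed for argument at $[0]...
validation failed for argument at $[0]...
```

```bash
python3 -m inch '[{"ax":0,"ay":0.12,"az":0,"x":0,"y":0,"z":0,"hand":-1},{"ax":0,"ay":0.12,"az":0,"x":0,"y":0,"z":0,"hand":-1},{"ax":0,"ay":0.12,"az":0,"x":0,"y":0,"z":0,"hand":-1},{"ax":0,"ay":0.12,"az":0,"x":0,"y":0,"z":0,"hand":-1},{"ax":0,"ay":0.12,"az":0,"x":0,"y":0,"z":0,"hand":-1}]' 40; python3 -m inch '[{"ax":0,"ay":0.12,"az":0,"x":0,"y":0,"z":0,"hand":-1},{"ax":0,"ay":0.12,"az":0,"x":0,"y":0,"z":0,"hand":-1},{"ax":0,"ay":0.12,"az":0,"x":0,"y":0,"z":0,"hand":-1},{"ax":0,"ay":0.092,"az":0,"x":0,"y":0,"z":0,"hand":-1},{"ax":0,"ay":0,"az":0,"x":0,"y":0,"z":0,"hand":-1}]'
python3 - <<'E'
from h import *
s=get_state();print(R.from_quat(s["tcp_rot"]).as_matrix().round(3),s["qpos"].round(2))
print(go(.497,.355,.15))
E
```

```text
time: 0.62
eef_pos: [0.2223, 0.6371, 0.2419]
tcp_rot: [0.673, 0.219, -0.219, -0.672]
contact_force: [-0.1, 0.7, 0.4]
opening: 0.999
time: 1.03
eef_pos: [0.2223, 0.6372, 0.2419]
tcp_rot: [0.704, 0.064, -0.064, -0.704]
contact_force: [-0.9, 0.5, 0.1]
opening: 1.003
[[ 0.984 -0.    -0.18 ]
 [ 0.18  -0.001  0.984]
 [-0.    -1.    -0.   ]] [1.09 0.29 1.58 0.   1.28 0.9 ]
[ 219.3   92.  -327.1]
```

```bash
python3 -m inch '[{"ax":0,"ay":0,"az":0,"x":22,"y":9,"z":-33,"hand":-1},{"ax":0,"ay":0,"az":0,"x":22,"y":9,"z":-33,"hand":-1},{"ax":0,"ay":0,"az":0,"x":22,"y":9,"z":-33,"hand":-1},{"ax":0,"ay":0,"az":0,"x":22,"y":9,"z":-33,"hand":-1},{"ax":0,"ay":0,"az":0,"x":22,"y":9,"z":-33,"hand":-1}]'; python3 -m inch '[{"ax":0,"ay":0,"az":0,"x":22,"y":9,"z":-33,"hand":-1},{"ax":0,"ay":0,"az":0,"x":22,"y":9,"z":-33,"hand":-1},{"ax":0,"ay":0,"az":0,"x":22,"y":9,"z":-33,"hand":-1},{"ax":0,"ay":0,"az":0,"x":22,"y":9,"z":-33,"hand":-1},{"ax":0,"ay":0,"az":0,"x":22,"y":9,"z":-30,"hand":-1}]'
python3 -m inch '[{"ax":0,"ay":0,"az":0,"x":0,"y":0,"z":0,"hand":-1},{"ax":0,"ay":0,"az":0,"x":0,"y":0,"z":0,"hand":-1}]'
python3 - <<'E'
from h import *
s,c,T=wrist();print(go(.497,.355,.15))
im=c["img"][:,:,::-1].copy()
for n,p in dict(red=(.4973,.3551,.034)).items():
    u,v=proj(c,T,p);print(n,u,v);cv2.drawMarker(im,(int(u),int(v)),(255,0,255),0,9,1)
cv2.imwrite("pics/w1.png",im)
E
```

```text
time: 1.45
eef_pos: [0.3614, 0.4937, 0.1969]
tcp_rot: [-0.704, -0.066, 0.066, 0.704]
contact_force: [0.9, 0.1, 0.2]
opening: 0.999
time: 1.87
eef_pos: [0.4993, 0.3539, 0.152]
tcp_rot: [0.704, 0.066, -0.065, -0.704]
contact_force: [0.5, 0.9, 0.1]
opening: 0.999
time: 2.03
eef_pos: [0.4992, 0.354, 0.1514]
tcp_rot: [0.704, 0.063, -0.065, -0.704]
contact_force: [-0.8, -0.0, -0.2]
opening: 1.002
[-1.4  1.9  0. ]
red 320.4375554649844 192.20681055331576
```

View pics/w1.png

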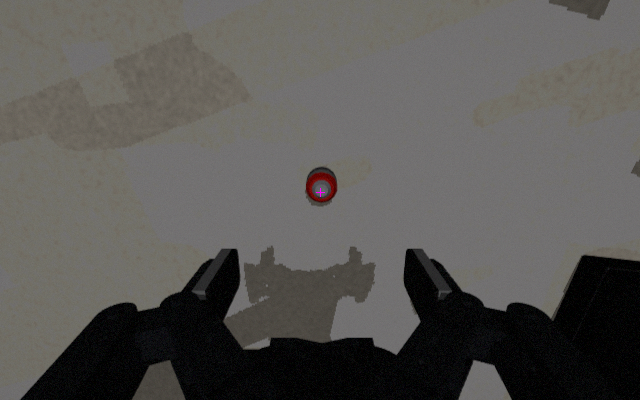

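Red's nose is at about (321,187), 5 px above the prediction (magenta cross).

Run:
```python
from h import *
s,c,T=wrist();im=c["img"].astype(int)
m=(im[:,:,0]-im[:,:,1:].max(2)>40);v,u=np.nonzero(m);print(u.min(),u.max(),v.min(),v.max())
for p in[((u.min()+u.max())/2,(v.min()+v.max())/2,.029),(321,188,.036)]:
    w=ray(c,T,*p);print(w,go(w[0],w[1],.014))
```

```text
307 337 173 202
[0.49749167 0.35950648 0.029     ] [  0.2 138.3   3.4]
[0.49633111 0.36080549 0.036     ] [ -0.7 138.3   4.9]
```

```bash
python3 -m inch '[{"ax":0,"ay":0,"az":0,"x":0,"y":34,"z":4,"hand":-1},{"ax":0,"ay":0,"az":0,"x":0,"y":36,"z":0,"hand":-1},{"ax":0,"ay":0,"az":0,"x":0,"y":36,"z":0,"hand":-1},{"ax":0,"ay":0,"az":0,"x":0,"y":20,"z":0,"hand":-1},{"ax":0,"ay":0,"az":0,"x":0,"y":12,"z":0,"hand":-1}]' 40
python3 -m inch '[{"ax":0,"ay":0,"az":0,"x":0,"y":0,"z":0,"hand":1},{"ax":0,"ay":0,"az":0,"x":0,"y":0,"z":0,"hand":1},{"ax":0,"ay":0,"az":0,"x":0,"y":0,"z":0,"hand":1},{"ax":0,"ay":0,"az":0,"x":0,"y":0,"z":0,"hand":1},{"ax":0,"ay":0,"az":0,"x":0,"y":0,"z":0,"hand":1}]'
python3 -m inch '[{"ax":0,"ay":0,"az":0,"x":0,"y":0,"z":0,"hand":1},{"ax":0,"ay":0,"az":0,"x":0,"y":0,"z":0,"hand":1},{"ax":0,"ay":0,"az":0,"x":0,"y":0,"z":0,"hand":1},{"ax":0,"ay":0,"az":0,"x":0,"y":0,"z":0,"hand":1},{"ax":0,"ay":0,"az":0,"x":0,"y":0,"z":0,"hand":1}]'
python3 - <<'E'
from h import *
s,c,T=wrist();cv2.imwrite("pics/w2.png",c["img"][:,:,::-1]);print(s["wrist_torque"])
E
```

```text
time: 2.55
eef_pos: [0.4942, 0.3602, 0.0111]
tcp_rot: [0.705, 0.064, -0.068, -0.703]
contact_force: [-0.5, -1.1, 0.1]
opening: 1.0
time: 2.97
eef_pos: [0.499, 0.3607, 0.0169]
tcp_rot: [-0.704, -0.066, 0.063, 0.705]
contact_force: [0.1, -0.5, 0.4]
opening: 0.335
time: 3.38
eef_pos: [0.499, 0.3607, 0.0169]
tcp_rot: [-0.703, -0.066, 0.063, 0.705]
contact_force: [-2.1, 0.5, 5.8]
opening: 0.332
[ 0.11921819  0.25445754 -0.01712066]
```

View pics/w2.png

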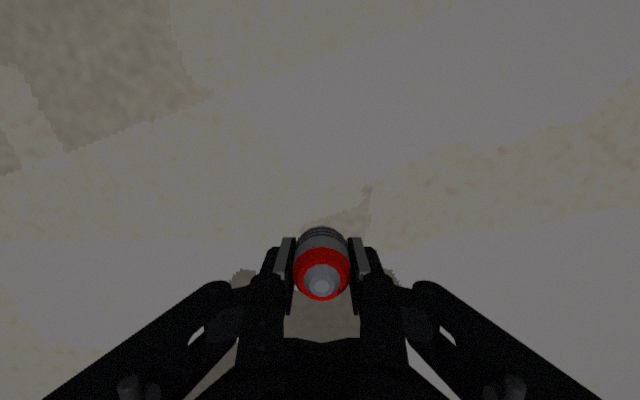

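Red is held between the pads at about (322,270), upright and clear. Lifting and carrying it over its mark.

```bash
python3 -m inch '[{"ax":0,"ay":0,"az":0,"x":0,"y":-10,"z":0,"hand":1},{"ax":0,"ay":0,"az":0,"x":0,"y":-30,"z":0,"hand":1},{"ax":0,"ay":0,"az":0,"x":0,"y":-40,"z":0,"hand":1},{"ax":0,"ay":0,"az":0,"x":0,"y":-30,"z":0,"hand":1},{"ax":0,"ay":0,"az":0,"x":0,"y":0,"z":0,"hand":1}]'
python3 - <<'E'
from h import *
s=get_state();print(s["eef_pos"],s["opening"],s["contact_force"],R.from_quat(s["tcp_rot"]).as_matrix().round(3))
print(go(.4806,-.1243,.13))
E
```

```text
time: 3.85
eef_pos: [0.5017, 0.3618, 0.1333]
tcp_rot: [-0.702, -0.069, 0.06, 0.706]
contact_force: [0.5, 0.6, -0.6]
opening: 0.333
[0.50174543 0.36180869 0.13329706] 0.3331537500463983 [ 0.47051332  0.64828119 -0.60524074] [[ 0.983  0.013 -0.182]
 [ 0.182  0.006  0.983]
 [ 0.014 -1.     0.004]]
[-1.093e+02 -1.000e-01 -4.741e+02]
```

```bash
python3 -m inch '[{"ax":0,"ay":0,"az":0.014,"x":-5,"y":0,"z":-20,"hand":1},{"ax":0,"ay":0,"az":0,"x":-9,"y":0,"z":-40,"hand":1},{"ax":0,"ay":0,"az":0,"x":-9,"y":0,"z":-40,"hand":1},{"ax":0,"ay":0,"az":0,"x":-9,"y":0,"z":-40,"hand":1},{"ax":0,"ay":0,"az":0,"x":-9,"y":0,"z":-40,"hand":1}]'
python3 -m inch '[{"ax":0,"ay":0,"az":0,"x":-9,"y":0,"z":-40,"hand":1},{"ax":0,"ay":0,"az":0,"x":-9,"y":0,"z":-40,"hand":1},{"ax":0,"ay":0,"az":0,"x":-9,"y":0,"z":-40,"hand":1},{"ax":0,"ay":0,"az":0,"x":-9,"y":0,"z":-40,"hand":1},{"ax":0,"ay":0,"az":0,"x":-9,"y":0,"z":-40,"hand":1}]'
python3 -m inch '[{"ax":0,"ay":0,"az":0,"x":-9,"y":0,"z":-40,"hand":1},{"ax":0,"ay":0,"az":0,"x":-9,"y":0,"z":-36,"hand":1},{"ax":0,"ay":0,"az":0,"x":-5,"y":0,"z":-18,"hand":1},{"ax":0,"ay":0,"az":0,"x":0,"y":0,"z":0,"hand":1},{"ax":0,"ay":0,"az":0,"x":0,"y":0,"z":0,"hand":1}]'
cat >> h.py <<'E'
def st():
    s=get_state();M=R.from_quat(s["tcp_rot"]).as_matrix()
    print("tcp",s["eef_pos"].round(4),"open",round(s["opening"],3),"F",s["contact_force"].round(1),"tilt",M[2,0].round(3),M[2,2].round(3),"yaw",np.degrees(np.arctan2(M[1,0],M[0,0])).round(1),"t",round(s["time"],2))
def look(name,pts):
    s,c,T=wrist();im=c["img"][:,:,::-1].copy()
    for n,p in pts.items():
        u,v=proj(c,T,p);print(n,round(u,1),round(v,1));cv2.drawMarker(im,(int(round(u)),int(round(v))),(255,0,255),0,9,1)
    cv2.imwrite(f"pics/{name}.png",im);return s,c,T,im
def marks(c,T):  # white discs on the tray
    f=c["img"].astype(int);g=f.min(2)
    n,l,sx,ce=cv2.connectedComponentsWithStats((g>105).astype(np.uint8))
    for i in range(1,n):
        x,y,w,h,a=sx[i]
        if 400<a<6000 and a>.7*w*h and w<120: print("disc",sx[i],ce[i].round(1),ray(c,T,*ce[i],.01).round(4))
M={"red":(.4806,-.1243,.01),"yel":(.4689,-.0601,.01),"blue":(.4572,.0035,.01),"black":(.4452,.0677,.01)}
E
python3 - <<'E'
from h import *
st();s,c,T,im=look("w3",M);marks(c,T);print(go(.4806,-.1243,.13))
E
```

```text
time: 4.27
eef_pos: [0.4889, 0.1736, 0.1244]
tcp_rot: [0.705, 0.06, -0.07, -0.704]
contact_force: [0.7, -0.5, -1.3]
opening: 0.332
time: 4.68
eef_pos: [0.481, -0.0314, 0.1252]
tcp_rot: [0.705, 0.06, -0.07, -0.704]
contact_force: [0.6, -0.1, -1.5]
opening: 0.334
time: 5.1
eef_pos: [0.4759, -0.1269, 0.1254]
tcp_rot: [0.704, 0.058, -0.069, -0.704]
contact_force: [-0.2, -0.1, -0.6]
opening: 0.333
tcp [ 0.4759 -0.1269  0.1254] open 0.333 F [-0.2 -0.1 -0.6] tilt -0.015 0.001 yaw 10.3 t 5.1
red 329.4 192.7
yel 330.1 118.0
blue 330.8 30.8
black 331.3 -74.6
disc [ 313   15   37   41 1179] [331.1  34.9] [0.458  0.0008 0.01  ]
disc [314 105  34  35 908] [330.4 122.1] [ 0.4697 -0.0633  0.01  ]
disc [315 182  31  29 711] [329.7 196. ] [ 0.4814 -0.1273  0.01  ]
[ 4.8 -4.8  0.7]
```

View pics/w3.png

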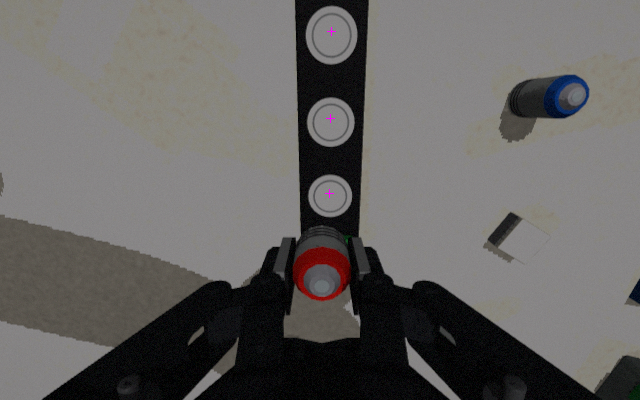

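The marks are at (330,196), (330,122) and (331,35), with red held at (322,285). I'll measure the held nose and the mark in the same wrist camera so calibration errors cancel.

```bash
cat >> h.py <<'E'
def held(c,u,v,h):   # tool-frame x,z (mm) of a nose pixel at tool y=-h (m)
    f=K(c);A=c["T_tool_cam"];d=A[:3,:3]@np.array([(u-c["cx"])/f,(v-c["cy"])/f,1]);o=A[:3,3];p=o+d*(-h-o[1])/d[1];return (p*1000).round(1)
E
python3 - <<'E'
from h import *
s,c,T=wrist();im=c["img"].astype(int)
m=(im[:,:,0]-im[:,:,1:].max(2)>40);v,u=np.nonzero(m);print(u.min(),u.max(),v.min(),v.max())
cv2.imwrite("pics/w4.png",cv2.resize(c["img"][210:320,250:400,::-1],None,fx=4,fy=4))
for q in [(322,286,.0195),(322,273,.012)]: print(held(c,*q))
E
```

```text
293 350 246 301
[ -0.1 -19.5  -2.7]
[ -0.1 -12.   -0.6]
```

View pics/w4.png

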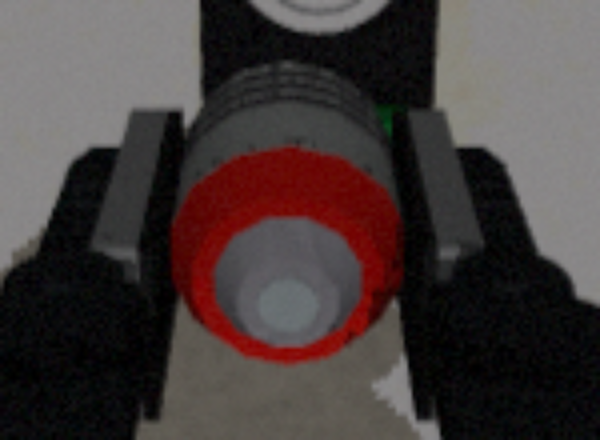

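```bash
python3 -m inch '[{"ax":0,"ay":0,"az":-0.014,"x":2,"y":20,"z":1,"hand":1},{"ax":0,"ay":0,"az":0,"x":2,"y":30,"z":0,"hand":1},{"ax":0,"ay":0,"az":0,"x":0,"y":25,"z":0,"hand":1},{"ax":0,"ay":0,"az":0,"x":0,"y":10,"z":0,"hand":1},{"ax":0,"ay":0,"az":0,"x":0,"y":0,"z":0,"hand":1}]'
python3 - <<'E'
from h import *
st();print(go(.4808,-.1257,.032))
E
```

```text
time: 5.62
eef_pos: [0.4777, -0.1221, 0.0378]
tcp_rot: [-0.703, -0.063, 0.067, 0.705]
contact_force: [-0.6, 0.2, -1.1]
opening: 0.331
tcp [ 0.4777 -0.1221  0.0378] open 0.331 F [-0.6  0.2 -1.1] tilt -0.006 0.004 yaw 10.6 t 5.62
[ 2.4  5.8 -4.1]
```

```bash
python3 -m inch '[{"ax":0,"ay":0,"az":-0.004,"x":2.5,"y":4,"z":-4,"hand":1},{"ax":0,"ay":0,"az":0,"x":0,"y":0,"z":0,"hand":1},{"ax":0,"ay":0,"az":0,"x":0,"y":0,"z":0,"hand":1},{"ax":0,"ay":0,"az":0,"x":0,"y":0,"z":0,"hand":1}]'
python3 - <<'E'
from h import *
st();print(go(.4808,-.1257,.028))
s,c,T,im=look("w5",{"red":(.481,-.1273,.01)})
cv2.imwrite("pics/w5.png",cv2.resize(c["img"][180:330,230:410,::-1],None,fx=4,fy=4))
E
```

```text
time: 5.95
eef_pos: [0.4844, -0.1285, 0.0382]
tcp_rot: [0.705, 0.067, -0.062, -0.704]
contact_force: [0.5, -0.7, -1.5]
opening: 0.336
tcp [ 0.4844 -0.1285  0.0382] open 0.336 F [ 0.5 -0.7 -1.5] tilt 0.006 -0.002 yaw 10.5 t 5.95
[-3.1 10.2  3.5]
red 316.8 233.0
```

View pics/w5.png

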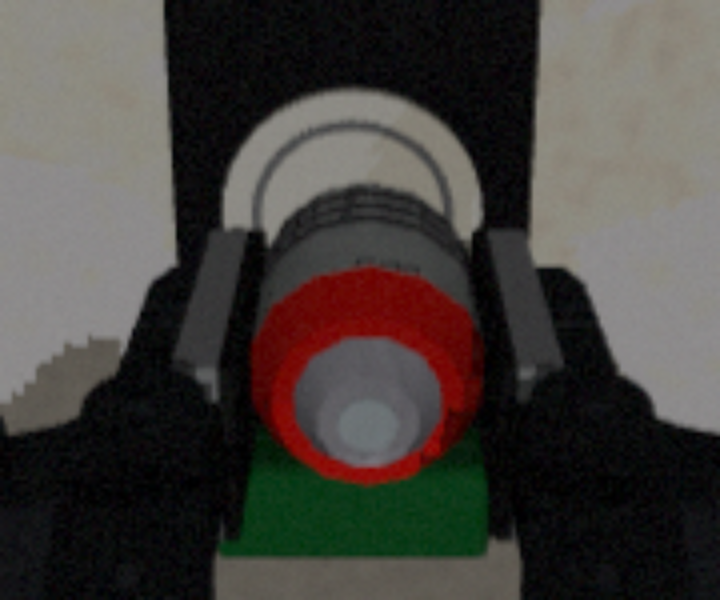

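The mark centre is at crop x≈352 against the object's 368, so it needs about -3 mm in tool x. First I'll check the pose reading's scatter while still.

```bash
for i in 1 2 3 4; do python3 -m inch '[{"ax":0,"ay":0,"az":0,"x":0,"y":0,"z":0,"hand":1}]' | sed -n 2,3p; done;python3 -c "
from h import *
s=get_state();print(s['dq'].round(3),s['qpos'].round(4));st()"
```

```text
eef_pos: [0.4838, -0.1283, 0.0377]
tcp_rot: [0.704, 0.066, -0.063, -0.704]
eef_pos: [0.4835, -0.1282, 0.0373]
tcp_rot: [0.704, 0.066, -0.063, -0.704]
eef_pos: [0.4833, -0.1281, 0.0371]
tcp_rot: [-0.704, -0.066, 0.063, 0.704]
eef_pos: [0.4833, -0.1281, 0.0369]
tcp_rot: [-0.704, -0.066, 0.063, 0.704]
[-0.001  0.002 -0.     0.002  0.001 -0.001] [-0.4634  0.1805  2.1295  0.0033  0.8282 -0.6485]
tcp [ 0.4833 -0.1281  0.0369] open 0.337 F [-0.1 -0.1  0.2] tilt 0.004 -0.0 yaw 10.5 t 6.33
```

```bash
cat >> h.py <<'E'
def rims(c,T,um,vm,uo,vo,zb):  # mark far rim pixel, object underside far rim pixel, base height -> object minus mark in tool x,z (mm)
    Rm=(T@np.linalg.inv(c["T_tool_cam"]))[:3,:3]
    a=Rm.T@ray(c,T,um,vm,.010)*1000; b=Rm.T@ray(c,T,uo,vo,zb)*1000
    print("obj-mark x %.1f z %.1f"%(b[0]-a[0],(b[2]-15)-(a[2]-20)))
E
python3 - <<'E'
from h import *
s,c,T=wrist()
cv2.imwrite("pics/w6.png",cv2.resize(c["img"][180:330,230:410,::-1],None,fx=4,fy=4))
rims(c,T,230+353/4,180+88/4,230+368/4,180+184/4,.020)
print(go(.4808,-.1257,.028))
E
```

```text
obj-mark x 2.2 z -6.0
[-2.   8.8  2.7]
```

View pics/w6.png

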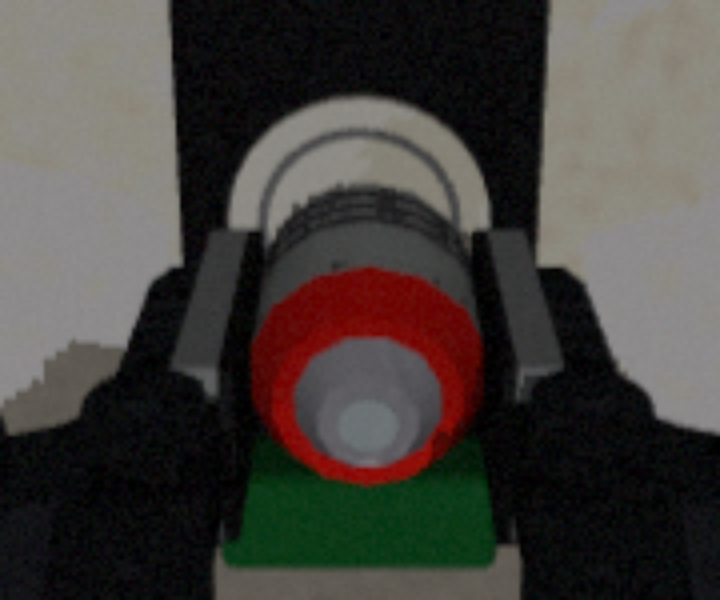

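```bash
python3 -m inch '[{"ax":0,"ay":0,"az":0,"x":-1.5,"y":2,"z":2,"hand":1},{"ax":0,"ay":0,"az":0,"x":0,"y":2,"z":2,"hand":1},{"ax":0,"ay":0,"az":0,"x":0,"y":2,"z":0,"hand":1},{"ax":0,"ay":0,"az":0,"x":0,"y":1,"z":0,"hand":1},{"ax":0,"ay":0,"az":0,"x":0,"y":0,"z":0,"hand":1}]'
python3 -m inch '[{"ax":0,"ay":0,"az":0,"x":0,"y":0,"z":0,"hand":1},{"ax":0,"ay":0,"az":0,"x":0,"y":0,"z":0,"hand":1},{"ax":0,"ay":0,"az":0,"x":0,"y":0,"z":0,"hand":1},{"ax":0,"ay":0,"az":0,"x":0,"y":0,"z":0,"hand":1}]'
python3 - <<'E'
from h import *
st()
s,c,T=wrist()
cv2.imwrite("pics/w7.png",cv2.resize(c["img"][190:280,260:380,::-1],None,fx=6,fy=6,interpolation=cv2.INTER_CUBIC))
for r in (55,57,59,61):pass
E
```

```text
time: 6.8
eef_pos: [0.4807, -0.1241, 0.0293]
tcp_rot: [-0.704, -0.066, 0.064, 0.704]
contact_force: [0.6, -0.1, -0.7]
opening: 0.331
time: 7.13
eef_pos: [0.4812, -0.1244, 0.0299]
tcp_rot: [-0.704, -0.066, 0.063, 0.704]
contact_force: [0.8, -0.8, -1.2]
opening: 0.334
tcp [ 0.4812 -0.1244  0.0299] open 0.334 F [ 0.8 -0.8 -1.2] tilt 0.004 -0.0 yaw 10.5 t 7.13
```

View pics/w7.png

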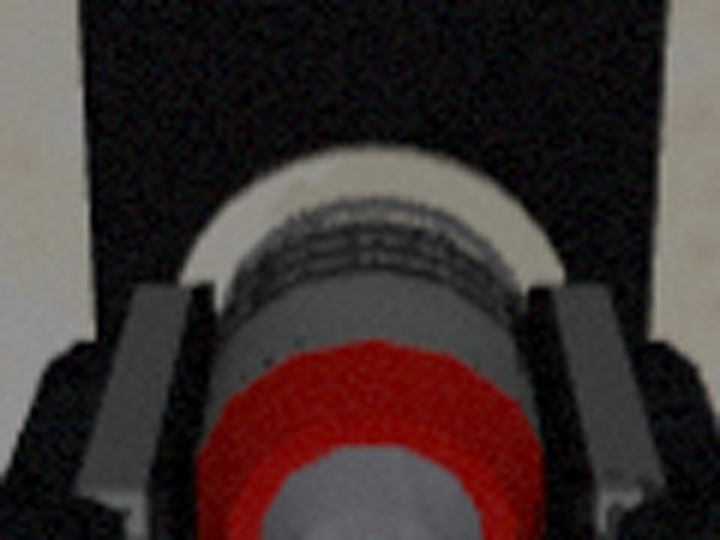

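x is aligned (372 vs 373). The base rim sits slightly low (v≈220 vs ring 200), so I'll shift z by +1.2 mm and lower.

```bash
python3 -m inch '[{"ax":0,"ay":0,"az":0,"x":0,"y":0.5,"z":1.2,"hand":1},{"ax":0,"ay":0,"az":0,"x":0,"y":1,"z":0,"hand":1},{"ax":0,"ay":0,"az":0,"x":0,"y":1,"z":0,"hand":1},{"ax":0,"ay":0,"az":0,"x":0,"y":0.5,"z":0,"hand":1},{"ax":0,"ay":0,"az":0,"x":0,"y":0,"z":0,"hand":1}]'
python3 -m inch '[{"ax":0,"ay":0,"az":0,"x":0,"y":0,"z":0,"hand":1},{"ax":0,"ay":0,"az":0,"x":0,"y":0,"z":0,"hand":1},{"ax":0,"ay":0,"az":0,"x":0,"y":0,"z":0,"hand":1}]'
```

```text
time: 7.6
eef_pos: [0.4808, -0.1231, 0.0269]
tcp_rot: [-0.704, -0.066, 0.063, 0.704]
contact_force: [-0.8, 0.7, 0.5]
opening: 0.331
time: 7.85
eef_pos: [0.4808, -0.1231, 0.0269]
tcp_rot: [-0.704, -0.066, 0.063, 0.704]
contact_force: [-0.8, 0.7, 2.1]
opening: 0.334
```

```bash
python3 -m inch '[{"ax":0,"ay":0,"az":0,"x":0,"y":0.4,"z":0,"hand":1},{"ax":0,"ay":0,"az":0,"x":0,"y":0,"z":0,"hand":0.2},{"ax":0,"ay":0,"az":0,"x":0,"y":0,"z":0,"hand":-1},{"ax":0,"ay":0,"az":0,"x":0,"y":0,"z":0,"hand":-1},{"ax":0,"ay":0,"az":0,"x":0,"y":0,"z":0,"hand":-1}]'
python3 -m inch '[{"ax":0,"ay":0,"az":0,"x":0,"y":0,"z":0,"hand":-1},{"ax":0,"ay":0,"az":0,"x":0,"y":-20,"z":0,"hand":-1},{"ax":0,"ay":0,"az":0,"x":0,"y":-35,"z":0,"hand":-1},{"ax":0,"ay":0,"az":0,"x":0,"y":-35,"z":0,"hand":-1},{"ax":0,"ay":0,"az":0,"x":0,"y":-35,"z":0,"hand":-1}]'
python3 -m inch '[{"ax":0,"ay":0,"az":0,"x":25,"y":0,"z":30,"hand":-1},{"ax":0,"ay":0,"az":0,"x":25,"y":0,"z":30,"hand":-1},{"ax":0,"ay":0,"az":0,"x":25,"y":0,"z":30,"hand":-1},{"ax":0,"ay":0,"az":0,"x":25,"y":0,"z":30,"hand":-1},{"ax":0,"ay":0,"az":0,"x":25,"y":0,"z":30,"hand":-1}]'
python3 -m inch '[{"ax":0,"ay":0,"az":0,"x":25,"y":0,"z":30,"hand":-1},{"ax":0,"ay":0,"az":0,"x":25,"y":0,"z":30,"hand":-1},{"ax":0,"ay":0,"az":0,"x":0,"y":0,"z":0,"hand":-1},{"ax":0,"ay":0,"az":0,"x":0,"y":0,"z":0,"hand":-1},{"ax":0,"ay":0,"az":0,"x":0,"y":0,"z":0,"hand":-1}]'
cat >> h.py <<'E'
def blob(m,lo=150):  # biggest blob's bbox centre
    n,l,sx,ce=cv2.connectedComponentsWithStats(m.astype(np.uint8)); i=1+sx[1:,4].argmax(); x,y,w,h,a=sx[i]; print("blob",sx[i]); return x+(w-1)/2,y+(h-1)/2
E
python3 - <<'E'
from h import *
st();s,c,T,im=look("w8",{"yel":(.6151,.1155,.042)});f=im[:,:,::-1].astype(int)
u,v=blob((f[:,:,:2].min(2)-f[:,:,2])>35)
w=ray(c,T,u,v,.037);print(w,go(w[0],w[1],.016))
t=read_camera("top");cv2.imwrite("pics/t2.png",np.vstack([cv2.resize(t["img"][200:270,260:420,::-1],None,fx=4.2,fy=4.2,interpolation=cv2.INTER_CUBIC),cv2.resize(im[100:280,180:460],(672,300))]))
E
```

```text
time: 8.27
eef_pos: [0.4809, -0.1232, 0.0262]
tcp_rot: [-0.704, -0.066, 0.063, 0.704]
contact_force: [0.4, 0.2, -0.3]
opening: 0.806
time: 8.68
eef_pos: [0.4798, -0.123, 0.1522]
tcp_rot: [-0.704, -0.066, 0.064, 0.705]
contact_force: [0.5, 0.0, -0.1]
opening: 0.998
time: 9.1
eef_pos: [0.5767, 0.0486, 0.152]
tcp_rot: [-0.704, -0.066, 0.063, 0.704]
contact_force: [0.9, -0.7, 0.7]
opening: 0.999
time: 9.52
eef_pos: [0.6138, 0.1151, 0.1514]
tcp_rot: [-0.704, -0.066, 0.064, 0.704]
contact_force: [0.1, 0.6, 0.4]
opening: 0.997
tcp [0.6138 0.1151 0.1514] open 0.997 F [0.1 0.6 0.4] tilt 0.003 -0.0 yaw 10.5 t 9.52
yel 323.2 196.1
blob [312 180  32  31 490]
[0.61909167 0.11571285 0.037     ] [  5.1 135.6   0.2]
```

View pics/t2.png

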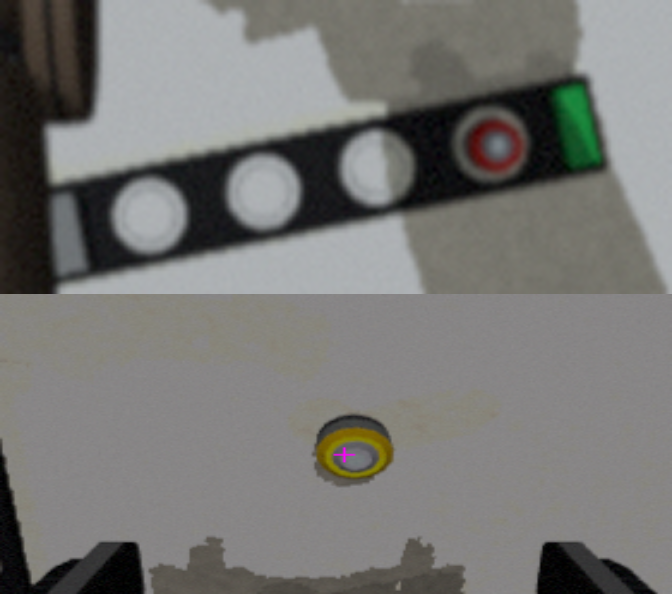

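```bash
python3 -m inch '[{"ax":0,"ay":0,"az":0,"x":4.5,"y":36,"z":0,"hand":-1},{"ax":0,"ay":0,"az":0,"x":0,"y":38,"z":0,"hand":-1},{"ax":0,"ay":0,"az":0,"x":0,"y":38,"z":0,"hand":-1},{"ax":0,"ay":0,"az":0,"x":0,"y":16,"z":0,"hand":-1},{"ax":0,"ay":0,"az":0,"x":0,"y":8,"z":0,"hand":-1}]'
python3 -m inch '[{"ax":0,"ay":0,"az":0,"x":0,"y":0,"z":0,"hand":-1},{"ax":0,"ay":0,"az":0,"x":0,"y":0,"z":0,"hand":-1},{"ax":0,"ay":0,"az":0,"x":0,"y":0,"z":0,"hand":-1},{"ax":0,"ay":0,"az":0,"x":0,"y":0,"z":0,"hand":-1},{"ax":0,"ay":0,"az":0,"x":0,"y":0,"z":0,"hand":-1}]'
python3 - <<'E'
from h import *
st();s,c,T=wrist();f=c["img"].astype(int)
u,v=blob((f[:,:,:2].min(2)-f[:,:,2])>35)
w=ray(c,T,u,v,.036);print(w,go(w[0],w[1],.016))
E
```

```text
time: 10.03
eef_pos: [0.6159, 0.1144, 0.0119]
tcp_rot: [-0.704, -0.063, 0.065, 0.704]
contact_force: [0.8, -0.4, 0.6]
opening: 0.997
time: 10.45
eef_pos: [0.6206, 0.116, 0.0182]
tcp_rot: [-0.704, -0.067, 0.062, 0.704]
contact_force: [-0.1, 0.5, -1.6]
opening: 0.998
tcp [0.6206 0.116  0.0182] open 0.998 F [-0.1  0.5 -1.6] tilt 0.008 -0.001 yaw 10.5 t 10.45
blob [ 289  251   62   57 1708]
[0.61918849 0.11568214 0.036     ] [-1.1  1.7 -0.2]
```

Aligned. Close, then lift.

```bash
python3 -m inch '[{"ax":0,"ay":0,"az":0,"x":-1,"y":1,"z":0,"hand":-1},{"ax":0,"ay":0,"az":0,"x":0,"y":0,"z":0,"hand":1},{"ax":0,"ay":0,"az":0,"x":0,"y":0,"z":0,"hand":1},{"ax":0,"ay":0,"az":0,"x":0,"y":0,"z":0,"hand":1},{"ax":0,"ay":0,"az":0,"x":0,"y":0,"z":0,"hand":1}]' 40
python3 -m inch '[{"ax":0,"ay":0,"az":0,"x":0,"y":0,"z":0,"hand":1},{"ax":0,"ay":0,"az":0,"x":0,"y":0,"z":0,"hand":1},{"ax":0,"ay":0,"az":0,"x":0,"y":0,"z":0,"hand":1},{"ax":0,"ay":0,"az":0,"x":0,"y":0,"z":0,"hand":1},{"ax":0,"ay":0,"az":0,"x":0,"y":0,"z":0,"hand":1}]'
python3 -m inch '[{"ax":0,"ay":0,"az":0,"x":0,"y":-10,"z":0,"hand":1},{"ax":0,"ay":0,"az":0,"x":0,"y":-25,"z":0,"hand":1},{"ax":0,"ay":0,"az":0,"x":0,"y":-30,"z":0,"hand":1},{"ax":0,"ay":0,"az":0,"x":0,"y":-25,"z":0,"hand":1},{"ax":0,"ay":0,"az":0,"x":0,"y":0,"z":0,"hand":1}]'
python3 - <<'E'
from h import *
st();print(go(.4689,-.0601,.10))
E
```

```text
time: 10.92
eef_pos: [0.6181, 0.1158, 0.015]
tcp_rot: [-0.704, -0.066, 0.063, 0.704]
contact_force: [-0.4, -0.3, 1.2]
opening: 0.452
time: 11.33
eef_pos: [0.6186, 0.1159, 0.0153]
tcp_rot: [-0.704, -0.066, 0.063, 0.704]
contact_force: [0.1, -0.4, 0.7]
opening: 0.337
time: 11.75
eef_pos: [0.6215, 0.1159, 0.1119]
tcp_rot: [0.704, 0.07, -0.06, -0.704]
contact_force: [1.8, -0.1, 0.2]
opening: 0.341
tcp [0.6215 0.1159 0.1119] open 0.341 F [ 1.8 -0.1  0.2] tilt 0.015 -0.002 yaw 10.5 t 11.75
[-182.2    9.5 -145.3]
```

```bash
python3 -m inch '[{"ax":0,"ay":0,"az":0,"x":-15,"y":0,"z":-13,"hand":1},{"ax":0,"ay":0,"az":0,"x":-30,"y":0,"z":-24,"hand":1},{"ax":0,"ay":0,"az":0,"x":-30,"y":0,"z":-24,"hand":1},{"ax":0,"ay":0,"az":0,"x":-30,"y":0,"z":-24,"hand":1},{"ax":0,"ay":0,"az":0,"x":-30,"y":0,"z":-24,"hand":1}]'
python3 -m inch '[{"ax":0,"ay":0,"az":0,"x":-30,"y":0,"z":-24,"hand":1},{"ax":0,"ay":0,"az":0,"x":-14,"y":0,"z":-12,"hand":1},{"ax":0,"ay":0,"az":0,"x":0,"y":20,"z":0,"hand":1},{"ax":0,"ay":0,"az":0,"x":0,"y":25,"z":0,"hand":1},{"ax":0,"ay":0,"az":0,"x":0,"y":15,"z":0,"hand":1}]'
python3 -m inch '[{"ax":0,"ay":0,"az":0,"x":0,"y":7,"z":0,"hand":1},{"ax":0,"ay":0,"az":0,"x":0,"y":0,"z":0,"hand":1},{"ax":0,"ay":0,"az":0,"x":0,"y":0,"z":0,"hand":1},{"ax":0,"ay":0,"az":0,"x":0,"y":0,"z":0,"hand":1},{"ax":0,"ay":0,"az":0,"x":0,"y":0,"z":0,"hand":1}]'
python3 - <<'E'
from h import *
st();print(go(.4689,-.0601,.0283))
E
```

```text
time: 12.17
eef_pos: [0.5026, -0.0166, 0.1033]
tcp_rot: [-0.704, -0.066, 0.064, 0.704]
contact_force: [0.5, -1.7, -0.8]
opening: 0.338
time: 12.58
eef_pos: [0.4663, -0.0593, 0.042]
tcp_rot: [-0.704, -0.064, 0.064, 0.705]
contact_force: [-0.6, 0.6, -1.9]
opening: 0.339
time: 13.0
eef_pos: [0.4695, -0.0596, 0.0385]
tcp_rot: [0.704, 0.067, -0.063, -0.704]
contact_force: [0.0, -0.4, -1.2]
opening: 0.336
tcp [ 0.4695 -0.0596  0.0385] open 0.336 F [ 0.  -0.4 -1.2] tilt 0.006 -0.001 yaw 10.5 t 13.0
[-0.8 10.2 -0.4]
```

```bash
python3 -m inch '[{"ax":0,"ay":0,"az":0,"x":-0.5,"y":3,"z":-0.4,"hand":1},{"ax":0,"ay":0,"az":0,"x":0,"y":3,"z":0,"hand":1},{"ax":0,"ay":0,"az":0,"x":0,"y":2,"z":0,"hand":1},{"ax":0,"ay":0,"az":0,"x":0,"y":1,"z":0,"hand":1},{"ax":0,"ay":0,"az":0,"x":0,"y":0,"z":0,"hand":1}]'
python3 -m inch '[{"ax":0,"ay":0,"az":0,"x":0,"y":0,"z":0,"hand":1},{"ax":0,"ay":0,"az":0,"x":0,"y":0,"z":0,"hand":1},{"ax":0,"ay":0,"az":0,"x":0,"y":0,"z":0,"hand":1},{"ax":0,"ay":0,"az":0,"x":0,"y":0,"z":0,"hand":1}]'
python3 - <<'E'
from h import *
st();print(go(.4689,-.0601,.0253))
s,c,T=wrist()
cv2.imwrite("pics/w9.png",cv2.resize(c["img"][190:280,260:380,::-1],None,fx=6,fy=6,interpolation=cv2.INTER_CUBIC))
E
```

```text
time: 13.42
eef_pos: [0.4678, -0.0597, 0.028]
tcp_rot: [-0.704, -0.066, 0.063, 0.704]
contact_force: [0.7, 0.1, -0.9]
opening: 0.336
time: 13.75
eef_pos: [0.4682, -0.0598, 0.0284]
tcp_rot: [-0.704, -0.066, 0.063, 0.704]
contact_force: [-0.1, 0.5, -1.4]
opening: 0.333
tcp [ 0.4682 -0.0598  0.0284] open 0.333 F [-0.1  0.5 -1.4] tilt 0.004 -0.0 yaw 10.5 t 13.75
[ 0.6  3.1 -0.4]
```

View pics/w9.png

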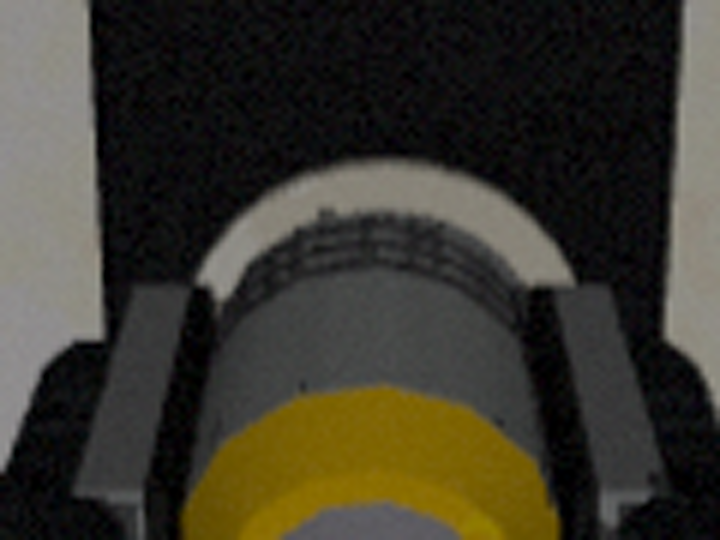

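Mark centre is at u≈385 and the object at 375, so +1 mm in x. z is right, with a rim gap of 54 px against about 56 expected. Setting down.

```bash
python3 -m inch '[{"ax":0,"ay":0,"az":0,"x":1,"y":1,"z":0,"hand":1},{"ax":0,"ay":0,"az":0,"x":0,"y":1,"z":0,"hand":1},{"ax":0,"ay":0,"az":0,"x":0,"y":0.7,"z":0,"hand":1},{"ax":0,"ay":0,"az":0,"x":0,"y":0.5,"z":0,"hand":1},{"ax":0,"ay":0,"az":0,"x":0,"y":0,"z":0,"hand":1}]'
python3 -m inch '[{"ax":0,"ay":0,"az":0,"x":0,"y":0,"z":0,"hand":1},{"ax":0,"ay":0,"az":0,"x":0,"y":0,"z":0,"hand":1},{"ax":0,"ay":0,"az":0,"x":0,"y":0,"z":0,"hand":1},{"ax":0,"ay":0,"az":0,"x":0,"y":0,"z":0,"hand":1}]'
```

```text
time: 14.22
eef_pos: [0.4691, -0.0596, 0.0253]
tcp_rot: [-0.704, -0.066, 0.063, 0.704]
contact_force: [-1.2, -0.5, -0.7]
opening: 0.337
time: 14.55
eef_pos: [0.4691, -0.0596, 0.0252]
tcp_rot: [-0.704, -0.066, 0.063, 0.704]
contact_force: [-0.4, 0.8, 0.6]
opening: 0.34
```

```bash
python3 -m inch '[{"ax":0,"ay":0,"az":0,"x":0,"y":0.5,"z":0,"hand":1},{"ax":0,"ay":0,"az":0,"x":0,"y":0,"z":0,"hand":1},{"ax":0,"ay":0,"az":0,"x":0,"y":0,"z":0,"hand":0.2},{"ax":0,"ay":0,"az":0,"x":0,"y":0,"z":0,"hand":-1},{"ax":0,"ay":0,"az":0,"x":0,"y":0,"z":0,"hand":-1}]'
python3 -m inch '[{"ax":0,"ay":0,"az":0,"x":0,"y":0,"z":0,"hand":-1},{"ax":0,"ay":0,"az":0,"x":0,"y":0,"z":0,"hand":-1},{"ax":0,"ay":0,"az":0,"x":0,"y":-35,"z":0,"hand":-1},{"ax":0,"ay":0,"az":0,"x":0,"y":-40,"z":0,"hand":-1},{"ax":0,"ay":0,"az":0,"x":0,"y":-40,"z":0,"hand":-1}]'
python3 -m inch '[{"ax":0,"ay":0,"az":0,"x":32,"y":-5,"z":3.5,"hand":-1},{"ax":0,"ay":0,"az":0,"x":32,"y":0,"z":3.5,"hand":-1},{"ax":0,"ay":0,"az":0,"x":32,"y":0,"z":3.5,"hand":-1},{"ax":0,"ay":0,"az":0,"x":32,"y":0,"z":3.5,"hand":-1},{"ax":0,"ay":0,"az":0,"x":32,"y":0,"z":3.5,"hand":-1}]'
python3 -m inch '[{"ax":0,"ay":0,"az":0,"x":0,"y":0,"z":0,"hand":-1},{"ax":0,"ay":0,"az":0,"x":0,"y":0,"z":0,"hand":-1},{"ax":0,"ay":0,"az":0,"x":0,"y":0,"z":0,"hand":-1},{"ax":0,"ay":0,"az":0,"x":0,"y":0,"z":0,"hand":-1},{"ax":0,"ay":0,"az":0,"x":0,"y":0,"z":0,"hand":-1}]'
python3 - <<'E'
from h import *
st();s,c,T,im=look("w10",{});f=im[:,:,::-1].astype(int)
u,v=blob((f[:,:,2]-f[:,:,0])>35)
w=ray(c,T,u,v,.045);print(w,go(w[0],w[1],.016))
E
```

```text
time: 14.97
eef_pos: [0.4693, -0.0597, 0.0246]
tcp_rot: [-0.704, -0.066, 0.063, 0.704]
contact_force: [-0.4, 0.1, -1.0]
opening: 0.672
time: 15.38
eef_pos: [0.4676, -0.0593, 0.1398]
tcp_rot: [-0.704, -0.065, 0.064, 0.705]
contact_force: [1.9, 0.7, 0.4]
opening: 1.002
time: 15.8
eef_pos: [0.6241, -0.0128, 0.1453]
tcp_rot: [-0.704, -0.066, 0.063, 0.704]
contact_force: [0.7, -1.1, -1.2]
opening: 1.002
time: 16.22
eef_pos: [0.6218, -0.0137, 0.1453]
tcp_rot: [-0.704, -0.066, 0.063, 0.704]
contact_force: [-0.0, -0.3, -0.4]
opening: 1.002
tcp [ 0.6218 -0.0137  0.1453] open 1.002 F [-0.  -0.3 -0.4] tilt 0.003 0.0 yaw 10.4 t 16.22
blob [ 478  191  159  147 4699]
[ 0.84765705 -0.03602522  0.045     ] [217.5 130.3 -62.8]
```

Run:
```python
from h import *
s,c,T=wrist();f=c["img"].astype(int);m=(f[:,:,2]-f[:,:,0])>35;m[:,:250]=0;m[:,400:]=0;m[280:]=0
u,v=blob(m)
w=ray(c,T,u,v,.045);print(w,go(w[0],w[1],.016))
```

```text
blob [312 186  33  31 510]
[ 0.62760138 -0.01411109  0.045     ] [  4.8 129.6  -1.4]
```

```bash
python3 -m inch '[{"ax":0,"ay":0,"az":0,"x":4,"y":36,"z":-1.2,"hand":-1},{"ax":0,"ay":0,"az":0,"x":0,"y":36,"z":0,"hand":-1},{"ax":0,"ay":0,"az":0,"x":0,"y":34,"z":0,"hand":-1},{"ax":0,"ay":0,"az":0,"x":0,"y":16,"z":0,"hand":-1},{"ax":0,"ay":0,"az":0,"x":0,"y":8,"z":0,"hand":-1}]'
python3 -m inch '[{"ax":0,"ay":0,"az":0,"x":0,"y":0,"z":0,"hand":-1},{"ax":0,"ay":0,"az":0,"x":0,"y":0,"z":0,"hand":-1},{"ax":0,"ay":0,"az":0,"x":0,"y":0,"z":0,"hand":-1},{"ax":0,"ay":0,"az":0,"x":0,"y":0,"z":0,"hand":-1},{"ax":0,"ay":0,"az":0,"x":0,"y":0,"z":0,"hand":-1}]'
python3 - <<'E'
from h import *
st();s,c,T=wrist();f=c["img"].astype(int);m=(f[:,:,2]-f[:,:,0])>35;m[:,:250]=0;m[:,400:]=0
u,v=blob(m)
w=ray(c,T,u,v,.044);print(w,go(w[0],w[1],.016))
E
```

```text
time: 16.73
eef_pos: [0.6245, -0.0136, 0.0117]
tcp_rot: [-0.703, -0.064, 0.065, 0.705]
contact_force: [0.1, -0.0, 0.2]
opening: 1.0
time: 17.15
eef_pos: [0.6287, -0.014, 0.0173]
tcp_rot: [0.704, 0.067, -0.062, -0.704]
contact_force: [-0.6, 0.5, -0.3]
opening: 0.997
tcp [ 0.6287 -0.014   0.0173] open 0.997 F [-0.6  0.5 -0.3] tilt 0.007 -0.001 yaw 10.5 t 17.15
blob [ 288  261   67   60 1839]
[ 0.6279609  -0.01396458  0.044     ] [-0.5  0.9  0. ]
```

```bash
python3 -m inch '[{"ax":0,"ay":0,"az":0,"x":-0.5,"y":0.5,"z":0,"hand":-1},{"ax":0,"ay":0,"az":0,"x":0,"y":0,"z":0,"hand":1},{"ax":0,"ay":0,"az":0,"x":0,"y":0,"z":0,"hand":1},{"ax":0,"ay":0,"az":0,"x":0,"y":0,"z":0,"hand":1},{"ax":0,"ay":0,"az":0,"x":0,"y":0,"z":0,"hand":1}]' 40
python3 -m inch '[{"ax":0,"ay":0,"az":0,"x":0,"y":0,"z":0,"hand":1},{"ax":0,"ay":0,"az":0,"x":0,"y":0,"z":0,"hand":1},{"ax":0,"ay":0,"az":0,"x":0,"y":0,"z":0,"hand":1},{"ax":0,"ay":0,"az":0,"x":0,"y":0,"z":0,"hand":1},{"ax":0,"ay":0,"az":0,"x":0,"y":0,"z":0,"hand":1}]'
python3 -m inch '[{"ax":0,"ay":0,"az":0,"x":0,"y":-10,"z":0,"hand":1},{"ax":0,"ay":0,"az":0,"x":0,"y":-25,"z":0,"hand":1},{"ax":0,"ay":0,"az":0,"x":0,"y":-30,"z":0,"hand":1},{"ax":0,"ay":0,"az":0,"x":0,"y":-25,"z":0,"hand":1},{"ax":0,"ay":0,"az":0,"x":-17,"y":0,"z":5,"hand":1}]'
python3 -m inch '[{"ax":0,"ay":0,"az":0,"x":-33,"y":0,"z":9.5,"hand":1},{"ax":0,"ay":0,"az":0,"x":-33,"y":0,"z":9.5,"hand":1},{"ax":0,"ay":0,"az":0,"x":-33,"y":0,"z":9.5,"hand":1},{"ax":0,"ay":0,"az":0,"x":-33,"y":0,"z":9.5,"hand":1},{"ax":0,"ay":0,"az":0,"x":-16,"y":0,"z":5,"hand":1}]'
python3 -m inch '[{"ax":0,"ay":0,"az":0,"x":0,"y":20,"z":0,"hand":1},{"ax":0,"ay":0,"az":0,"x":0,"y":25,"z":0,"hand":1},{"ax":0,"ay":0,"az":0,"x":0,"y":15,"z":0,"hand":1},{"ax":0,"ay":0,"az":0,"x":0,"y":6,"z":0,"hand":1},{"ax":0,"ay":0,"az":0,"x":0,"y":0,"z":0,"hand":1}]'
python3 -m inch '[{"ax":0,"ay":0,"az":0,"x":0,"y":0,"z":0,"hand":1},{"ax":0,"ay":0,"az":0,"x":0,"y":0,"z":0,"hand":1},{"ax":0,"ay":0,"az":0,"x":0,"y":0,"z":0,"hand":1},{"ax":0,"ay":0,"az":0,"x":0,"y":0,"z":0,"hand":1},{"ax":0,"ay":0,"az":0,"x":0,"y":0,"z":0,"hand":1}]'
python3 - <<'E'
from h import *
st();print(go(.4572,.0035,.0293))
E
```

```text
time: 17.62
eef_pos: [0.6269, -0.0138, 0.0147]
tcp_rot: [-0.704, -0.066, 0.063, 0.704]
contact_force: [0.6, -0.9, 1.2]
opening: 0.454
time: 18.03
eef_pos: [0.6273, -0.0139, 0.015]
tcp_rot: [-0.704, -0.066, 0.063, 0.704]
contact_force: [0.6, 0.5, 0.0]
opening: 0.342
time: 18.45
eef_pos: [0.6147, -0.0133, 0.1123]
tcp_rot: [0.705, 0.071, -0.058, -0.703]
contact_force: [1.1, 0.3, -0.6]
opening: 0.343
time: 18.87
eef_pos: [0.4506, 0.0043, 0.1026]
tcp_rot: [-0.703, -0.064, 0.065, 0.705]
contact_force: [-0.4, -0.6, -1.0]
opening: 0.343
time: 19.28
eef_pos: [0.4541, 0.0037, 0.0367]
tcp_rot: [-0.704, -0.064, 0.065, 0.705]
contact_force: [-0.3, -0.0, -1.5]
opening: 0.341
time: 19.7
eef_pos: [0.4565, 0.0032, 0.0389]
tcp_rot: [0.704, 0.067, -0.063, -0.704]
contact_force: [0.1, 0.1, -0.8]
opening: 0.345
tcp [0.4565 0.0032 0.0389] open 0.345 F [ 0.1  0.1 -0.8] tilt 0.005 -0.001 yaw 10.5 t 19.7
[0.7 9.6 0.2]
```

```bash
python3 -m inch '[{"ax":0,"ay":0,"az":0,"x":1.2,"y":3,"z":0.5,"hand":1},{"ax":0,"ay":0,"az":0,"x":0,"y":3,"z":0,"hand":1},{"ax":0,"ay":0,"az":0,"x":0,"y":2,"z":0,"hand":1},{"ax":0,"ay":0,"az":0,"x":0,"y":1.5,"z":0,"hand":1},{"ax":0,"ay":0,"az":0,"x":0,"y":0,"z":0,"hand":1}]'
python3 -m inch '[{"ax":0,"ay":0,"az":0,"x":0,"y":0,"z":0,"hand":1},{"ax":0,"ay":0,"az":0,"x":0,"y":0,"z":0,"hand":1},{"ax":0,"ay":0,"az":0,"x":0,"y":0,"z":0,"hand":1},{"ax":0,"ay":0,"az":0,"x":0,"y":0,"z":0,"hand":1}]'
python3 - <<'E'
from h import *
st();print(go(.4573,.004,.025))
s,c,T=wrist()
cv2.imwrite("pics/w11.png",cv2.resize(c["img"][190:280,260:380,::-1],None,fx=6,fy=6,interpolation=cv2.INTER_CUBIC))
E
```

```text
time: 20.12
eef_pos: [0.4565, 0.0041, 0.028]
tcp_rot: [-0.704, -0.066, 0.064, 0.704]
contact_force: [-0.2, -0.9, -1.5]
opening: 0.341
time: 20.45
eef_pos: [0.4571, 0.004, 0.0288]
tcp_rot: [-0.704, -0.066, 0.063, 0.704]
contact_force: [-0.3, 0.9, -1.4]
opening: 0.341
tcp [0.4571 0.004  0.0288] open 0.341 F [-0.3  0.9 -1.4] tilt 0.004 -0.0 yaw 10.5 t 20.45
[ 0.1  3.8 -0. ]
```

View pics/w11.png

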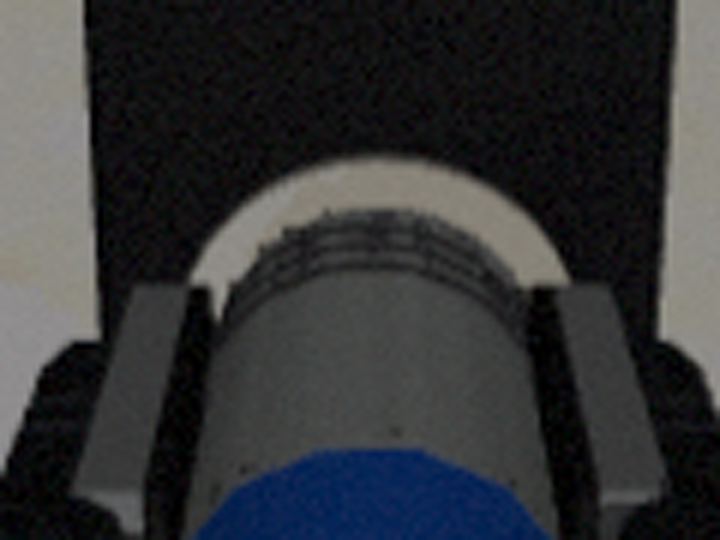

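Mark centre is at u≈381 and the object at 374, so +0.6 mm in x. The rim gap is about right. Setting down, releasing and going to black.

```bash
python3 -m inch '[{"ax":0,"ay":0,"az":0,"x":0.6,"y":1.3,"z":-0.3,"hand":1},{"ax":0,"ay":0,"az":0,"x":0,"y":1.2,"z":0,"hand":1},{"ax":0,"ay":0,"az":0,"x":0,"y":0.8,"z":0,"hand":1},{"ax":0,"ay":0,"az":0,"x":0,"y":0.5,"z":0,"hand":1},{"ax":0,"ay":0,"az":0,"x":0,"y":0,"z":0,"hand":1}]'
python3 -m inch '[{"ax":0,"ay":0,"az":0,"x":0,"y":0,"z":0,"hand":1},{"ax":0,"ay":0,"az":0,"x":0,"y":0,"z":0,"hand":1},{"ax":0,"ay":0,"az":0,"x":0,"y":0,"z":0,"hand":1},{"ax":0,"ay":0,"az":0,"x":0,"y":0,"z":0,"hand":1}]'
```

```text
time: 20.92
eef_pos: [0.4576, 0.0038, 0.025]
tcp_rot: [-0.704, -0.066, 0.063, 0.704]
contact_force: [-1.1, -0.5, 0.9]
opening: 0.342
time: 21.25
eef_pos: [0.4576, 0.0039, 0.025]
tcp_rot: [-0.704, -0.066, 0.063, 0.704]
contact_force: [-1.4, -0.3, 1.4]
opening: 0.345
```

```bash
python3 -m inch '[{"ax":0,"ay":0,"az":0,"x":0,"y":0.3,"z":0,"hand":1},{"ax":0,"ay":0,"az":0,"x":0,"y":0,"z":0,"hand":1},{"ax":0,"ay":0,"az":0,"x":0,"y":0,"z":0,"hand":0.2},{"ax":0,"ay":0,"az":0,"x":0,"y":0,"z":0,"hand":-1},{"ax":0,"ay":0,"az":0,"x":0,"y":0,"z":0,"hand":-1}]'
python3 -m inch '[{"ax":0,"ay":0,"az":0,"x":0,"y":0,"z":0,"hand":-1},{"ax":0,"ay":0,"az":0,"x":0,"y":0,"z":0,"hand":-1},{"ax":0,"ay":0,"az":0,"x":0,"y":-35,"z":0,"hand":-1},{"ax":0,"ay":0,"az":0,"x":0,"y":-40,"z":0,"hand":-1},{"ax":0,"ay":0,"az":0,"x":0,"y":-40,"z":0,"hand":-1}]'
python3 -m inch '[{"ax":0,"ay":0,"az":0,"x":0,"y":-10,"z":0,"hand":-1},{"ax":0,"ay":0,"az":0,"x":15.5,"y":0,"z":-35,"hand":-1},{"ax":0,"ay":0,"az":0,"x":15.5,"y":0,"z":-35,"hand":-1},{"ax":0,"ay":0,"az":0,"x":15.5,"y":0,"z":-35,"hand":-1},{"ax":0,"ay":0,"az":0,"x":15.5,"y":0,"z":-35,"hand":-1}]'
python3 -m inch '[{"ax":0,"ay":0,"az":0,"x":15.5,"y":0,"z":-35,"hand":-1},{"ax":0,"ay":0,"az":0,"x":15.5,"y":0,"z":-35,"hand":-1},{"ax":0,"ay":0,"az":0,"x":15.5,"y":0,"z":-35,"hand":-1},{"ax":0,"ay":0,"az":0,"x":15.5,"y":0,"z":-35,"hand":-1},{"ax":0,"ay":0,"az":0,"x":0,"y":0,"z":0,"hand":-1}]'
python3 -m inch '[{"ax":0,"ay":0,"az":0,"x":0,"y":0,"z":0,"hand":-1},{"ax":0,"ay":0,"az":0,"x":0,"y":0,"z":0,"hand":-1},{"ax":0,"ay":0,"az":0,"x":0,"y":0,"z":0,"hand":-1},{"ax":0,"ay":0,"az":0,"x":0,"y":0,"z":0,"hand":-1},{"ax":0,"ay":0,"az":0,"x":0,"y":0,"z":0,"hand":-1}]'
python3 - <<'E'
from h import *
st();s,c,T,im=look("w12",{"black":(.6285,-.2495,.060)})
E
```

```text
time: 21.67
eef_pos: [0.458, 0.0038, 0.0245]
tcp_rot: [-0.704, -0.066, 0.063, 0.704]
contact_force: [0.6, -1.0, -1.0]
opening: 0.671
time: 22.08
eef_pos: [0.4561, 0.004, 0.1397]
tcp_rot: [-0.704, -0.065, 0.064, 0.705]
contact_force: [0.8, -0.4, 1.0]
opening: 1.003
time: 22.5
eef_pos: [0.5444, -0.124, 0.1497]
tcp_rot: [-0.704, -0.066, 0.063, 0.704]
contact_force: [-0.5, 0.3, 0.2]
opening: 1.001
time: 22.92
eef_pos: [0.6324, -0.2549, 0.1488]
tcp_rot: [0.705, 0.065, -0.061, -0.703]
contact_force: [-1.1, 1.6, 0.6]
opening: 1.001
time: 23.33
eef_pos: [0.6298, -0.2479, 0.1504]
tcp_rot: [-0.704, -0.067, 0.064, 0.704]
contact_force: [0.1, 0.3, 0.7]
opening: 1.005
tcp [ 0.6298 -0.2479  0.1504] open 1.005 F [0.1 0.3 0.7] tilt 0.004 -0.0 yaw 10.6 t 23.33
black 319.7 204.8
```

View pics/w12.png

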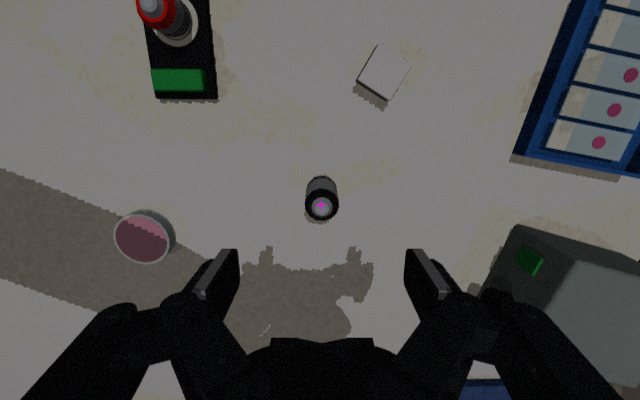

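Black's nose is at (322,206), close to the prediction, and nothing is in the way. Descending.

```bash
python3 -m inch '[{"ax":0,"ay":0,"az":0,"x":0,"y":36,"z":-2,"hand":-1},{"ax":0,"ay":0,"az":0,"x":0,"y":38,"z":0,"hand":-1},{"ax":0,"ay":0,"az":0,"x":0,"y":36,"z":0,"hand":-1},{"ax":0,"ay":0,"az":0,"x":0,"y":16,"z":0,"hand":-1},{"ax":0,"ay":0,"az":0,"x":0,"y":8,"z":0,"hand":-1}]'
python3 -m inch '[{"ax":0,"ay":0,"az":0,"x":0,"y":0,"z":0,"hand":-1},{"ax":0,"ay":0,"az":0,"x":0,"y":0,"z":0,"hand":-1},{"ax":0,"ay":0,"az":0,"x":0,"y":0,"z":0,"hand":-1},{"ax":0,"ay":0,"az":0,"x":0,"y":0,"z":0,"hand":-1},{"ax":0,"ay":0,"az":0,"x":0,"y":0,"z":0,"hand":-1}]'
python3 - <<'E'
from h import *
st();s,c,T=wrist()
cv2.imwrite("pics/w13.png",cv2.resize(c["img"][220:360,240:400,::-1],None,fx=4,fy=4,interpolation=cv2.INTER_CUBIC))
for z in (.06,):
  for v in (300,310,320): w=ray(c,T,322,v,z);print(v,w,go(w[0],w[1],.016))
E
```

```text
time: 23.8
eef_pos: [0.6287, -0.2492, 0.0123]
tcp_rot: [-0.703, -0.064, 0.065, 0.706]
contact_force: [-0.2, 0.8, -0.6]
opening: 1.0
time: 24.22
eef_pos: [0.6323, -0.2516, 0.0184]
tcp_rot: [0.705, 0.067, -0.062, -0.703]
contact_force: [0.8, -0.3, -0.1]
opening: 1.0
tcp [ 0.6323 -0.2516  0.0184] open 1.0 F [ 0.8 -0.3 -0.1] tilt 0.007 -0.003 yaw 10.5 t 24.22
300 [ 0.63059733 -0.24501056  0.06      ] [-0.1  1.9  6.6]
310 [ 0.63142173 -0.24943781  0.06      ] [-0.1  1.9  2.1]
320 [ 0.63226763 -0.25398052  0.06      ] [-0.1  1.9 -2.5]
```

View pics/w13.png

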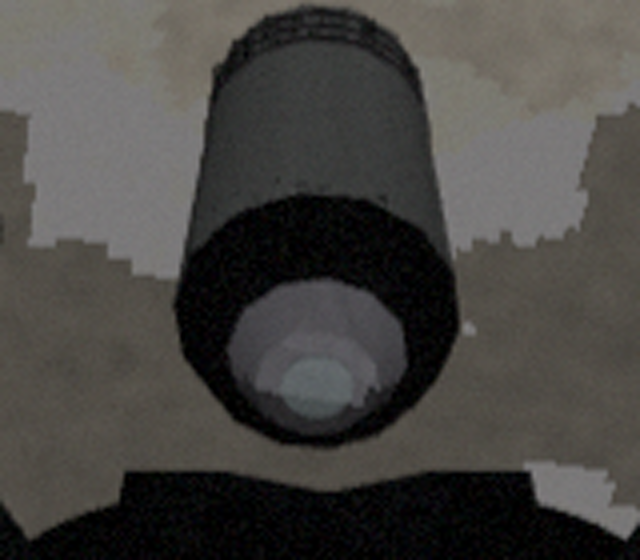

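```bash
python3 -m inch '[{"ax":0,"ay":0,"az":0,"x":-1,"y":1.5,"z":-0.4,"hand":-1},{"ax":0,"ay":0,"az":0,"x":0,"y":0,"z":0,"hand":1},{"ax":0,"ay":0,"az":0,"x":0,"y":0,"z":0,"hand":1},{"ax":0,"ay":0,"az":0,"x":0,"y":0,"z":0,"hand":1},{"ax":0,"ay":0,"az":0,"x":0,"y":0,"z":0,"hand":1}]' 40
python3 -m inch '[{"ax":0,"ay":0,"az":0,"x":0,"y":0,"z":0,"hand":1},{"ax":0,"ay":0,"az":0,"x":0,"y":0,"z":0,"hand":1},{"ax":0,"ay":0,"az":0,"x":0,"y":0,"z":0,"hand":1},{"ax":0,"ay":0,"az":0,"x":0,"y":0,"z":0,"hand":1},{"ax":0,"ay":0,"az":0,"x":0,"y":0,"z":0,"hand":1}]'
python3 -m inch '[{"ax":0,"ay":0,"az":0,"x":0,"y":-10,"z":0,"hand":1},{"ax":0,"ay":0,"az":0,"x":0,"y":-25,"z":0,"hand":1},{"ax":0,"ay":0,"az":0,"x":0,"y":-30,"z":0,"hand":1},{"ax":0,"ay":0,"az":0,"x":0,"y":-35,"z":0,"hand":1},{"ax":0,"ay":0,"az":0,"x":-6,"y":0,"z":17,"hand":1}]'
python3 -m inch '[{"ax":0,"ay":0,"az":0,"x":-12.4,"y":0,"z":34.8,"hand":1},{"ax":0,"ay":0,"az":0,"x":-12.4,"y":0,"z":34.8,"hand":1},{"ax":0,"ay":0,"az":0,"x":-12.4,"y":0,"z":34.8,"hand":1},{"ax":0,"ay":0,"az":0,"x":-12.4,"y":0,"z":34.8,"hand":1},{"ax":0,"ay":0,"az":0,"x":-12.4,"y":0,"z":34.8,"hand":1}]'
python3 -m inch '[{"ax":0,"ay":0,"az":0,"x":-12.4,"y":0,"z":34.8,"hand":1},{"ax":0,"ay":0,"az":0,"x":-12.4,"y":0,"z":34.8,"hand":1},{"ax":0,"ay":0,"az":0,"x":-12.4,"y":0,"z":34.8,"hand":1},{"ax":0,"ay":0,"az":0,"x":-12.4,"y":0,"z":34.8,"hand":1},{"ax":0,"ay":0,"az":0,"x":-6,"y":0,"z":17,"hand":1}]'
python3 -m inch '[{"ax":0,"ay":0,"az":0,"x":0,"y":0,"z":0,"hand":1},{"ax":0,"ay":0,"az":0,"x":0,"y":0,"z":0,"hand":1},{"ax":0,"ay":0,"az":0,"x":0,"y":0,"z":0,"hand":1},{"ax":0,"ay":0,"az":0,"x":0,"y":0,"z":0,"hand":1},{"ax":0,"ay":0,"az":0,"x":0,"y":0,"z":0,"hand":1}]'
python3 - <<'E'
from h import *
st();print(go(.4457,.0679,.038))
E
```

```text
time: 24.68
eef_pos: [0.63, -0.2514, 0.0144]
tcp_rot: [-0.704, -0.066, 0.063, 0.704]
contact_force: [-0.1, 0.2, -0.4]
opening: 0.455
time: 25.1
eef_pos: [0.6302, -0.2515, 0.0147]
tcp_rot: [-0.704, -0.066, 0.063, 0.704]
contact_force: [0.6, 0.2, 0.3]
opening: 0.339
time: 25.52
eef_pos: [0.6258, -0.2404, 0.1244]
tcp_rot: [0.708, 0.07, -0.058, -0.701]
contact_force: [1.4, -0.6, 1.2]
opening: 0.337
time: 25.93
eef_pos: [0.5266, -0.0747, 0.1144]
tcp_rot: [-0.704, -0.066, 0.063, 0.704]
contact_force: [0.1, 0.6, -1.1]
opening: 0.345
time: 26.35
eef_pos: [0.4419, 0.07, 0.1137]
tcp_rot: [-0.704, -0.066, 0.065, 0.705]
contact_force: [0.5, -0.2, -1.2]
opening: 0.339
time: 26.77
eef_pos: [0.4457, 0.0664, 0.1143]
tcp_rot: [-0.704, -0.066, 0.062, 0.704]
contact_force: [-0.6, -0.7, -0.9]
opening: 0.336
tcp [0.4457 0.0664 0.1143] open 0.336 F [-0.6 -0.7 -0.9] tilt 0.004 -0.0 yaw 10.4 t 26.77
[-0.1 76.3  1.5]
```

```bash
python3 -m inch '[{"ax":0,"ay":0,"az":0,"x":0,"y":20,"z":1.5,"hand":1},{"ax":0,"ay":0,"az":0,"x":0,"y":26,"z":0,"hand":1},{"ax":0,"ay":0,"az":0,"x":0,"y":20,"z":0,"hand":1},{"ax":0,"ay":0,"az":0,"x":0,"y":10,"z":0,"hand":1},{"ax":0,"ay":0,"az":0,"x":0,"y":0,"z":0,"hand":1}]'
python3 -m inch '[{"ax":0,"ay":0,"az":0,"x":0,"y":0,"z":0,"hand":1},{"ax":0,"ay":0,"az":0,"x":0,"y":0,"z":0,"hand":1},{"ax":0,"ay":0,"az":0,"x":0,"y":3,"z":0,"hand":1},{"ax":0,"ay":0,"az":0,"x":0,"y":3,"z":0,"hand":1},{"ax":0,"ay":0,"az":0,"x":0,"y":3,"z":0,"hand":1}]'
python3 -m inch '[{"ax":0,"ay":0,"az":0,"x":0,"y":0,"z":0,"hand":1},{"ax":0,"ay":0,"az":0,"x":0,"y":0,"z":0,"hand":1},{"ax":0,"ay":0,"az":0,"x":0,"y":0,"z":0,"hand":1},{"ax":0,"ay":0,"az":0,"x":0,"y":0,"z":0,"hand":1},{"ax":0,"ay":0,"az":0,"x":0,"y":0,"z":0,"hand":1}]'
python3 - <<'E'
from h import *
st();print(go(.4457,.0679,.0247))
s,c,T=wrist()
cv2.imwrite("pics/w14.png",cv2.resize(c["img"][190:280,260:380,::-1],None,fx=6,fy=6,interpolation=cv2.INTER_CUBIC))
E
```

```text
time: 27.18
eef_pos: [0.4432, 0.0684, 0.0356]
tcp_rot: [-0.704, -0.064, 0.065, 0.705]
contact_force: [-0.8, -0.3, -1.6]
opening: 0.342
time: 27.6
eef_pos: [0.4457, 0.0689, 0.0297]
tcp_rot: [-0.704, -0.067, 0.063, 0.704]
contact_force: [-0.0, -0.3, -1.9]
opening: 0.341
time: 28.02
eef_pos: [0.4451, 0.0689, 0.0292]
tcp_rot: [-0.704, -0.066, 0.063, 0.704]
contact_force: [-0.9, -0.0, -1.5]
opening: 0.341
tcp [0.4451 0.0689 0.0292] open 0.341 F [-0.9 -0.  -1.5] tilt 0.004 -0.0 yaw 10.5 t 28.02
[ 0.3  4.5 -1.1]
```

View pics/w14.png

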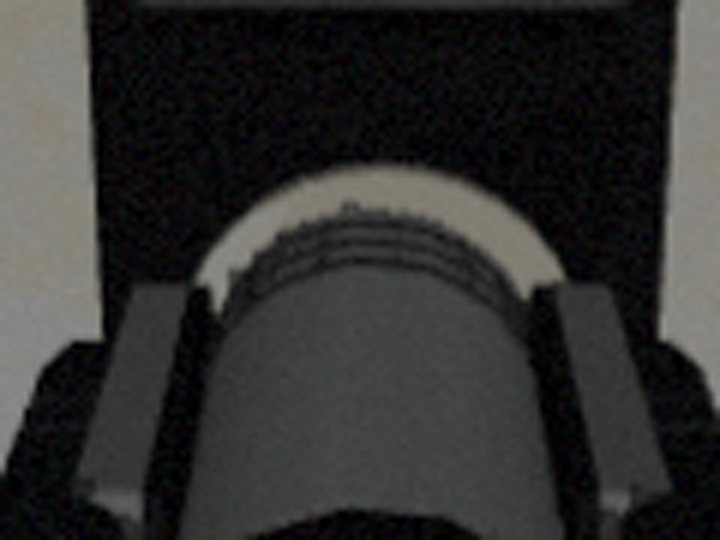

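The rim gap is 46 px against about 62 expected, so -1.5 mm in z. Mark centre 380 vs object 373 gives +0.7 mm in x. Correct and set down.

```bash
python3 -m inch '[{"ax":0,"ay":0,"az":0,"x":0.7,"y":1,"z":-1.5,"hand":1},{"ax":0,"ay":0,"az":0,"x":0,"y":1.2,"z":0,"hand":1},{"ax":0,"ay":0,"az":0,"x":0,"y":1.2,"z":0,"hand":1},{"ax":0,"ay":0,"az":0,"x":0,"y":0.7,"z":0,"hand":1},{"ax":0,"ay":0,"az":0,"x":0,"y":0.3,"z":0,"hand":1}]'
python3 -m inch '[{"ax":0,"ay":0,"az":0,"x":0,"y":0,"z":0,"hand":1},{"ax":0,"ay":0,"az":0,"x":0,"y":0,"z":0,"hand":1},{"ax":0,"ay":0,"az":0,"x":0,"y":0,"z":0,"hand":1},{"ax":0,"ay":0,"az":0,"x":0,"y":0,"z":0,"hand":1}]'
```

```text
time: 28.48
eef_pos: [0.4459, 0.0675, 0.0246]
tcp_rot: [-0.704, -0.066, 0.063, 0.704]
contact_force: [-0.9, 1.0, 1.4]
opening: 0.34
time: 28.82
eef_pos: [0.446, 0.0676, 0.0247]
tcp_rot: [-0.704, -0.066, 0.063, 0.704]
contact_force: [-0.1, -0.5, -1.4]
opening: 0.34
```

```bash
python3 -m inch '[{"ax":0,"ay":0,"az":0,"x":0,"y":0.5,"z":0,"hand":1},{"ax":0,"ay":0,"az":0,"x":0,"y":0,"z":0,"hand":1},{"ax":0,"ay":0,"az":0,"x":0,"y":0,"z":0,"hand":0.2},{"ax":0,"ay":0,"az":0,"x":0,"y":0,"z":0,"hand":-1},{"ax":0,"ay":0,"az":0,"x":0,"y":0,"z":0,"hand":-1}]'
python3 -m inch '[{"ax":0,"ay":0,"az":0,"x":0,"y":0,"z":0,"hand":-1},{"ax":0,"ay":0,"az":0,"x":0,"y":0,"z":0,"hand":-1},{"ax":0,"ay":0,"az":0,"x":0,"y":-35,"z":0,"hand":-1},{"ax":0,"ay":0,"az":0,"x":0,"y":-40,"z":0,"hand":-1},{"ax":0,"ay":0,"az":0,"x":0,"y":-40,"z":0,"hand":-1}]'
python3 -m inch '[{"ax":0,"ay":0,"az":0,"x":0,"y":-15,"z":30,"hand":-1},{"ax":0,"ay":0,"az":0,"x":0,"y":0,"z":40,"hand":-1},{"ax":0,"ay":0,"az":0,"x":0,"y":0,"z":40,"hand":-1},{"ax":0,"ay":0,"az":0,"x":0,"y":0,"z":40,"hand":-1},{"ax":0,"ay":0,"az":0,"x":0,"y":0,"z":40,"hand":-1}]'
python3 -m inch '[{"ax":0,"ay":0,"az":0,"x":0,"y":0,"z":0,"hand":-1},{"ax":0,"ay":0,"az":0,"x":0,"y":0,"z":0,"hand":-1},{"ax":0,"ay":0,"az":0,"x":0,"y":0,"z":0,"hand":-1},{"ax":0,"ay":0,"az":0,"x":0,"y":0,"z":0,"hand":-1},{"ax":0,"ay":0,"az":0,"x":0,"y":0,"z":0,"hand":-1}]'
python3 - <<'E'
from h import *
c=read_camera("top");im=c["img"][:,:,::-1].copy();T=c["T"]
a=cv2.resize(im[205:275,260:420],None,fx=5,fy=5,interpolation=cv2.INTER_CUBIC)
for (x,y,z),h in zip(M.values(),(36,44,52,60)):
    u,v=proj(c,T,(x,y,.01+h/1000));cv2.drawMarker(a,(int((u+.5-260)*5),int((v+.5-205)*5)),(255,0,255),0,10,1)
d=read_camera("scene")["img"][:,:,::-1]
cv2.imwrite("pics/f.png",np.vstack([a,cv2.resize(im[140:260,150:480],(800,240))[:, :]]))
cv2.imwrite("pics/s.png",d)
E
```

```text
time: 29.23
eef_pos: [0.4462, 0.0676, 0.0242]
tcp_rot: [-0.704, -0.066, 0.063, 0.704]
contact_force: [0.4, -0.1, 0.3]
opening: 0.671
time: 29.65
eef_pos: [0.4443, 0.0675, 0.1393]
tcp_rot: [-0.704, -0.065, 0.064, 0.705]
contact_force: [0.9, -0.6, -0.4]
opening: 1.002
time: 30.07
eef_pos: [0.4104, 0.256, 0.1546]
tcp_rot: [-0.704, -0.066, 0.063, 0.704]
contact_force: [1.0, 0.9, -0.0]
opening: 0.997
time: 30.48
eef_pos: [0.4113, 0.253, 0.154]
tcp_rot: [-0.704, -0.065, 0.062, 0.704]
contact_force: [0.0, -0.6, -0.5]
opening: 1.003
```

View pics/f.png

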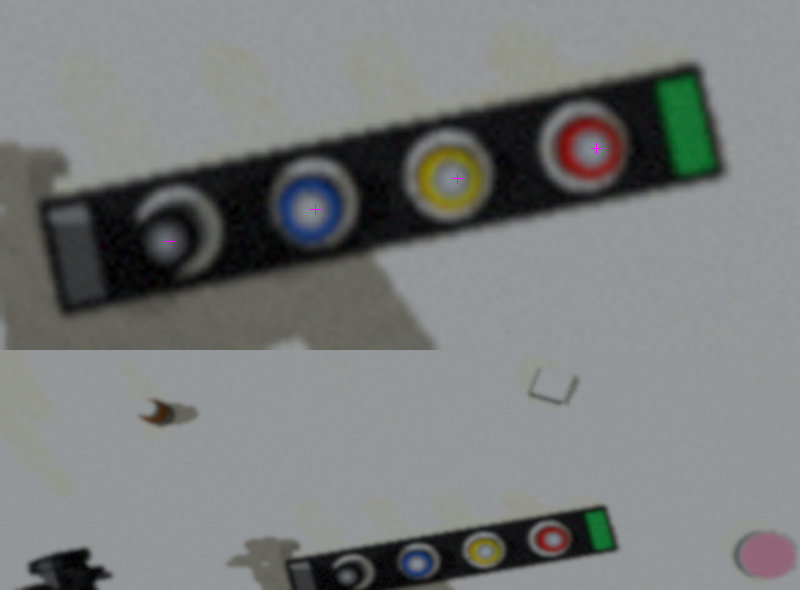

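The order is right, all four stand, and the oil bottle is where it was. Noses sit up to 3 mm off the prediction, so I'll measure this numerically with band outlines.

Run:
```python
from h import *
ims=[read_camera("top") for _ in range(6)];c=ims[0];T=c["T"];f=np.mean([i["img"] for i in ims],0)
f=cv2.resize(f,None,fx=6,fy=6,interpolation=cv2.INTER_CUBIC)
r,g,b=f[...,0],f[...,1],f[...,2]
def hull(m,p,rad=14):
    y,x=np.mgrid[:f.shape[0],:f.shape[1]];q=((p[0]+.5)*6-.5,(p[1]+.5)*6-.5)
    m=m&(np.hypot(x-q[0],y-q[1])<rad*6)
    cs,_=cv2.findContours(m.astype(np.uint8),0,2);h=cv2.convexHull(max(cs,key=cv2.contourArea));mo=cv2.moments(h)
    return (mo["m10"]/mo["m00"]+.5)/6-.5,(mo["m01"]/mo["m00"]+.5)/6-.5,2*np.sqrt(mo["m00"]/np.pi)/6
masks={"red":(r-np.maximum(g,b)>35,.036),"yel":(np.minimum(r,g)-b>35,.044),"blue":(b-r>35,.052)}
for k in M:
    pm=proj(c,T,M[k]);w=hull(f.max(2)>85,pm,9.5);wm=ray(c,T,w[0],w[1],.01)
    print(k,"mark outline err mm",((wm-np.array(M[k]))*1000).round(1)[:2],"d",round(w[2],1))
    if k in masks:
        m,z=masks[k];h=hull(m,proj(c,T,(M[k][0],M[k][1],z)));p=ray(c,T,h[0],h[1],z)
        print("   band-mark mm",((p-np.array(M[k]))*1000).round(1)[:2],"d px",round(h[2],1))
```

```text
red mark outline err mm [0.1 1.2] d 16.9
   band-mark mm [-0.4  1.8] d px 12.9
yel mark outline err mm [0.4 0.7] d 17.1
   band-mark mm [-0.6  2.4] d px 12.8
blue mark outline err mm [ 1.7 -0.7] d 15.7
   band-mark mm [-0.6  2.4] d px 12.7
black mark outline err mm [ 5.  -2.6] d 14.0
```

Top view shows objectives 1–2 mm off in y, but the mark outline itself is uncertain by about 1 mm. I'll check each from straight above with the wrist camera, numbers only.

```bash
cat >> h.py <<'E'
def conc(k,h):
    s,c,T=wrist();f=np.mean([c["img"]]+[read_camera("wrist")["img"] for _ in range(3)],0)
    np.save(f"pics/{k}.npy",f);cv2.imwrite(f"pics/c_{k}.png",f[...,::-1])
    x,y,_=M[k];p0=proj(c,T,(x,y,.01));F=cv2.resize(f,None,fx=4,fy=4,interpolation=cv2.INTER_CUBIC)
    H=lambda q:(q+.5)*4-.5
    g=F.min(2); 
    # polar scan outward->inward for white/black mark edge
    pts=[]
    for it in range(3):
        pts=[]
        for a in np.radians(np.arange(0,360,5)):
            rr=np.arange(40,19,-.25)
            xs=H(p0[0]+rr*np.cos(a));ys=H(p0[1]+rr*np.sin(a))
            pr=cv2.remap(g.astype(np.float32),xs.astype(np.float32)[None],ys.astype(np.float32)[None],1)[0]
            d=np.diff(pr);sm=np.convolve(d,np.ones(6),"same");i=np.argmax(sm>25) if (sm>25).any() else None
            if i is not None:
                j=i+np.argmax(sm[i:i+8]);pts.append((p0[0]+rr[j]*np.cos(a),p0[1]+rr[j]*np.sin(a)))
        pts=np.array(pts);w=np.array([ray(c,T,u,v,.01)[:2] for u,v in pts])
        from scipy.optimize import least_squares
        r=least_squares(lambda q:np.hypot(*(w-q).T)-.020,[x,y],loss="soft_l1",f_scale=.0007);mk=r.x;p0=proj(c,T,(mk[0],mk[1],.01))
    res=np.hypot(*(w-mk).T)-.02
    print(k,"tcp",s["eef_pos"].round(4),"mark",mk.round(4),"n",len(w),"med|res|mm",(np.median(abs(res))*1000).round(2))
    # lens nose: bright blob near the predicted top
    pn=proj(c,T,(mk[0],mk[1],.01+h)); print("  mark px",np.round(p0,1),"nose predicted px",np.round(pn,1))
    r_,g_,b_=F[...,0],F[...,1],F[...,2]
    m={"red":r_-np.maximum(g_,b_)>35,"yel":np.minimum(r_,g_)-b_>35,"blue":b_-r_>35,"black":F.max(2)<0}[k]
    Y,X=np.mgrid[:m.shape[0],:m.shape[1]];m=m&(np.hypot(X-H(pn[0]),Y-H(pn[1]))<120)
    if m.any():
        cs,_=cv2.findContours(m.astype(np.uint8),0,2);hl=cv2.convexHull(max(cs,key=cv2.contourArea));mo=cv2.moments(hl)
        u,v=[(mo[q]/mo["m00"]+.5)/4-.5 for q in("m10","m01")];z=.01+h-.010
        o=ray(c,T,u,v,z)[:2];print("  band px",round(u,1),round(v,1),"object-mark mm",((o-mk)*1000).round(1))
E
python3 -m inch '[{"ax":0,"ay":0,"az":0,"x":0,"y":0,"z":-20,"hand":-1},{"ax":0,"ay":0,"az":0,"x":0,"y":0,"z":-38,"hand":-1},{"ax":0,"ay":0,"az":0,"x":0,"y":0,"z":-38,"hand":-1},{"ax":0,"ay":0,"az":0,"x":0,"y":0,"z":-38,"hand":-1},{"ax":0,"ay":0,"az":0,"x":0,"y":0,"z":-38,"hand":-1}]' | sed -n 2p
python3 -m inch '[{"ax":0,"ay":0,"az":0,"x":0,"y":0,"z":-38,"hand":-1},{"ax":0,"ay":0,"az":0,"x":0,"y":0,"z":-38,"hand":-1},{"ax":0,"ay":0,"az":0,"x":0,"y":0,"z":-16,"hand":-1},{"ax":0,"ay":0,"az":0,"x":0,"y":0,"z":0,"hand":-1},{"ax":0,"ay":0,"az":0,"x":0,"y":0,"z":0,"hand":-1}]' | sed -n 2p
python3 -m inch '[{"ax":0,"ay":0,"az":0,"x":0,"y":0,"z":0,"hand":-1},{"ax":0,"ay":0,"az":0,"x":0,"y":0,"z":0,"hand":-1},{"ax":0,"ay":0,"az":0,"x":0,"y":0,"z":0,"hand":-1},{"ax":0,"ay":0,"az":0,"x":0,"y":0,"z":0,"hand":-1},{"ax":0,"ay":0,"az":0,"x":0,"y":0,"z":0,"hand":-1}]' | sed -n 2p
python3 -c "
from h import *
conc('black',.060)"
python3 -m inch '[{"ax":0,"ay":0,"az":0,"x":0,"y":0,"z":-33,"hand":-1},{"ax":0,"ay":0,"az":0,"x":0,"y":0,"z":-32,"hand":-1},{"ax":0,"ay":0,"az":0,"x":0,"y":0,"z":0,"hand":-1},{"ax":0,"ay":0,"az":0,"x":0,"y":0,"z":0,"hand":-1},{"ax":0,"ay":0,"az":0,"x":0,"y":0,"z":0,"hand":-1}]' >/dev/null
python3 -m inch '[{"ax":0,"ay":0,"az":0,"x":0,"y":0,"z":0,"hand":-1},{"ax":0,"ay":0,"az":0,"x":0,"y":0,"z":0,"hand":-1},{"ax":0,"ay":0,"az":0,"x":0,"y":0,"z":0,"hand":-1}]' >/dev/null
python3 -c "
from h import *
conc('blue',.052)"
python3 -m inch '[{"ax":0,"ay":0,"az":0,"x":0,"y":0,"z":-33,"hand":-1},{"ax":0,"ay":0,"az":0,"x":0,"y":0,"z":-32,"hand":-1},{"ax":0,"ay":0,"az":0,"x":0,"y":0,"z":0,"hand":-1},{"ax":0,"ay":0,"az":0,"x":0,"y":0,"z":0,"hand":-1},{"ax":0,"ay":0,"az":0,"x":0,"y":0,"z":0,"hand":-1}]' >/dev/null
python3 -m inch '[{"ax":0,"ay":0,"az":0,"x":0,"y":0,"z":0,"hand":-1},{"ax":0,"ay":0,"az":0,"x":0,"y":0,"z":0,"hand":-1},{"ax":0,"ay":0,"az":0,"x":0,"y":0,"z":0,"hand":-1}]' >/dev/null
python3 -c "
from h import *
conc('yel',.044)"
python3 -m inch '[{"ax":0,"ay":0,"az":0,"x":0,"y":0,"z":-33,"hand":-1},{"ax":0,"ay":0,"az":0,"x":0,"y":0,"z":-32,"hand":-1},{"ax":0,"ay":0,"az":0,"x":0,"y":0,"z":0,"hand":-1},{"ax":0,"ay":0,"az":0,"x":0,"y":0,"z":0,"hand":-1},{"ax":0,"ay":0,"az":0,"x":0,"y":0,"z":0,"hand":-1}]' >/dev/null
python3 -m inch '[{"ax":0,"ay":0,"az":0,"x":0,"y":0,"z":0,"hand":-1},{"ax":0,"ay":0,"az":0,"x":0,"y":0,"z":0,"hand":-1},{"ax":0,"ay":0,"az":0,"x":0,"y":0,"z":0,"hand":-1}]' >/dev/null
python3 -c "
from h import *
conc('red',.036);st()"
```

```text
eef_pos: [0.4422, 0.0837, 0.1544]
eef_pos: [0.459, -0.0059, 0.1541]
eef_pos: [0.4588, -0.0045, 0.1541]
black tcp [ 0.4588 -0.0045  0.1541] mark [0.4463 0.0647] n 71 med|res|mm 0.15
  mark px [321.8 113.1] nose predicted px [322.2 114.7]
  band px 303.4 110.9 object-mark mm [-14.4  -0.2]
blue tcp [ 0.4706 -0.0684  0.1541] mark [0.458  0.0005] n 72 med|res|mm 0.13
  mark px [321.7 113.4] nose predicted px [321.9 114.8]
  band px 321.5 111.0 object-mark mm [-0.8  2.5]
yel tcp [ 0.4824 -0.1323  0.1541] mark [ 0.4696 -0.0634] n 72 med|res|mm 0.11
  mark px [321.5 113.3] nose predicted px [321.7 114.5]
  band px 321.1 110.5 object-mark mm [-0.9  2.8]
red tcp [ 0.4943 -0.1961  0.1541] mark [ 0.4813 -0.1273] n 72 med|res|mm 0.12
  mark px [321.3 113.4] nose predicted px [321.4 114.3]
  band px 321.0 111.4 object-mark mm [-0.7  2. ]
tcp [ 0.4944 -0.1967  0.1542] open 0.997 F [ 0.3 -0.7 -0.3] tilt 0.004 -0.0 yaw 10.5 t 34.93[ WARN:0@4.672] global loadsave.cpp:1063 imwrite_ Unsupported depth image for selected encoder is fallbacked to CV_8U.
[ WARN:0@4.769] global loadsave.cpp:1063 imwrite_ Unsupported depth image for selected encoder is fallbacked to CV_8U.
[ WARN:0@5.397] global loadsave.cpp:1063 imwrite_ Unsupported depth image for selected encoder is fallbacked to CV_8U.
[ WARN:0@3.760] global loadsave.cpp:1063 imwrite_ Unsupported depth image for selected encoder is fallbacked to CV_8U.
```

Both cameras agree that the objectives sit about 2.4 mm towards +y of their marks (x within 1 mm). There's plenty of time, so I'll measure black and then correct.

Run:
```python
from h import *
for k in("red","black"):
    f=np.load(f"pics/{k}.npy");g=f.max(2)
    print(k);print(g[90:136:2,296:348:2].astype(int))
print(go(.4812,-.1231,.0269))
```

```text
red
[[ 14  13   8  11   9  12   5  14  10  10  13  32  48  49  38  19  14  15
   12   9   8   9  11   9  13   6]
 [ 11  13   9   9   7  12  11   9  40  92 114 124 127 127 128 121  92  55
   13  11   7  15   5  12   9  11]
 [ 12  10   8  12   9  10  16  93 127 123 120 111 109 105 112 119 125 127
  100  35  10  10   8  12  13  12]
 [ 11  11   7  10  11  26 110 126 116 103 103 103 102 101 101 101 101 113
  125 122  47  12  10  14  10  12]
 [  6  12   9   9  19 113 127 111 100 104 109 114 121 120 113 106  99  99
  109 127 123  38  12  11  14  10]
 [ 10  12  12  12  95 126 107 100 101 120 127 127 126 125 125 127 120 102
   98 103 127 122  11  13   8  11]
 [  7   9   8  39 125 118  98 103 124 127 115  91  87  89  90 111 124 123
  100  95 111 127  80  12  10  12]
 [ 10   6   8 102 126  98  95 121 125 100  92  92  93  91  90  86  93 125
  124  91  96 126 121  12  12   9]
 [  9  10  26 126 120  92  99 128 111  89  94 110 112 109 109  90  87  97
  124  98  90 119 126  44  15  13]
 [ 10  10  48 126  99  92 117 125  80  89 113 114 115 115 114 107  81  79
  124 119  88  94 125  94  10  12]
 [ 10 
[... 3260 characters left out ...]
8  14  18]
 [ 14  14  14  17  83  74   7   4   7  13  11  12  39  39  27  19  16  12
    5   6  38 129  98  18  17  18]
 [ 15  16  18  16  34  80  59   8   7   7  10  10  12  14  15  15  11   7
    8  29 115 127  18  17  19  19]
 [ 15  10  13  14  15  37  78  73  36   6   6   5   5   3   3   4   6   8
   30  90 131  44  16  12  15  17]
 [  8  14  11  19  11   6  37  77  78  61  19  15   9   1   2  20  55  80
   90  88  46  16  13  17  16  18]
 [ 17  15  16  16  14   9   4  25  64  76  78  78  77  83  79  92  92  90
   71  19  15  16  17  16  16  19]
 [  9  14  14  16   8   6  10  12   7  26  57  70  78  90  86  78  65  27
    8   7  18  18  18  17  16  16]]
[-1.000e-01  1.273e+02  7.480e+01]
```

Black is also about 2.2 mm towards +y (nose at v≈112 vs 114.7 predicted). Correcting each by -2.3 mm in z and +0.6 mm in x, red first.

```bash
python3 -m inch '[{"ax":0,"ay":0,"az":0,"x":0,"y":0,"z":25,"hand":-1},{"ax":0,"ay":0,"az":0,"x":0,"y":0,"z":30,"hand":-1},{"ax":0,"ay":0,"az":0,"x":0,"y":0,"z":20,"hand":-1},{"ax":0,"ay":0,"az":0,"x":0,"y":0,"z":0,"hand":-1},{"ax":0,"ay":0,"az":0,"x":0,"y":0,"z":0,"hand":-1}]' |sed -n 2p
python3 -m inch '[{"ax":0,"ay":0,"az":0,"x":0,"y":30,"z":0,"hand":-1},{"ax":0,"ay":0,"az":0,"x":0,"y":38,"z":0,"hand":-1},{"ax":0,"ay":0,"az":0,"x":0,"y":30,"z":0,"hand":-1},{"ax":0,"ay":0,"az":0,"x":0,"y":18,"z":0,"hand":-1},{"ax":0,"ay":0,"az":0,"x":0,"y":7,"z":0,"hand":-1}]' | sed -n 2p
python3 -m inch '[{"ax":0,"ay":0,"az":0,"x":0,"y":3,"z":0,"hand":-1},{"ax":0,"ay":0,"az":0,"x":0,"y":0,"z":0,"hand":-1},{"ax":0,"ay":0,"az":0,"x":0,"y":0,"z":0,"hand":-1},{"ax":0,"ay":0,"az":0,"x":0,"y":0,"z":0,"hand":-1},{"ax":0,"ay":0,"az":0,"x":0,"y":0,"z":0,"hand":-1}]' | sed -n 2p
```

```text
eef_pos: [0.4807, -0.1226, 0.1542]
eef_pos: [0.4793, -0.1233, 0.0278]
eef_pos: [0.4824, -0.1238, 0.0297]
```

```bash
python3 -m inch '[{"ax":0,"ay":0,"az":0,"x":-1,"y":2.5,"z":0,"hand":-1},{"ax":0,"ay":0,"az":0,"x":0,"y":0.5,"z":0,"hand":-1},{"ax":0,"ay":0,"az":0,"x":0,"y":0,"z":0,"hand":-1},{"ax":0,"ay":0,"az":0,"x":0,"y":0,"z":0,"hand":1},{"ax":0,"ay":0,"az":0,"x":0,"y":0,"z":0,"hand":1}]' 40|sed -n 2p
python3 -m inch '[{"ax":0,"ay":0,"az":0,"x":0,"y":0,"z":0,"hand":1},{"ax":0,"ay":0,"az":0,"x":0,"y":0,"z":0,"hand":1},{"ax":0,"ay":0,"az":0,"x":0,"y":0,"z":0,"hand":1},{"ax":0,"ay":0,"az":0,"x":0,"y":0,"z":0,"hand":1},{"ax":0,"ay":0,"az":0,"x":0,"y":0,"z":0,"hand":1}]'
python3 -m inch '[{"ax":0,"ay":0,"az":0,"x":0,"y":0,"z":0,"hand":1},{"ax":0,"ay":0,"az":0,"x":0,"y":0,"z":0,"hand":1},{"ax":0,"ay":0,"az":0,"x":0,"y":0,"z":0,"hand":1}]'
```

```text
eef_pos: [0.4803, -0.1233, 0.0252]
time: 37.02
eef_pos: [0.4806, -0.1235, 0.0254]
tcp_rot: [-0.704, -0.066, 0.063, 0.704]
contact_force: [-0.6, 0.9, 1.7]
opening: 0.337
time: 37.27
eef_pos: [0.4806, -0.1235, 0.0254]
tcp_rot: [-0.704, -0.066, 0.063, 0.704]
contact_force: [0.4, 1.5, 1.9]
opening: 0.337
```

```bash
python3 -m inch '[{"ax":0,"ay":0,"az":0,"x":0,"y":-3,"z":0,"hand":1},{"ax":0,"ay":0,"az":0,"x":0.8,"y":0,"z":-2.2,"hand":1},{"ax":0,"ay":0,"az":0,"x":0,"y":0,"z":0,"hand":1},{"ax":0,"ay":0,"az":0,"x":0,"y":0,"z":0,"hand":1},{"ax":0,"ay":0,"az":0,"x":0,"y":0,"z":0,"hand":1}]' |sed -n 2p
python3 -m inch '[{"ax":0,"ay":0,"az":0,"x":0,"y":0,"z":0,"hand":1},{"ax":0,"ay":0,"az":0,"x":0,"y":1.2,"z":0,"hand":1},{"ax":0,"ay":0,"az":0,"x":0,"y":1.2,"z":0,"hand":1},{"ax":0,"ay":0,"az":0,"x":0,"y":0.6,"z":0,"hand":1},{"ax":0,"ay":0,"az":0,"x":0,"y":0,"z":0,"hand":1}]' |sed -n 2p
python3 -m inch '[{"ax":0,"ay":0,"az":0,"x":0,"y":0,"z":0,"hand":1},{"ax":0,"ay":0,"az":0,"x":0,"y":0,"z":0,"hand":1},{"ax":0,"ay":0,"az":0,"x":0,"y":0,"z":0,"hand":1}]'
```

```text
eef_pos: [0.4812, -0.1253, 0.0278]
eef_pos: [0.4814, -0.1253, 0.0253]
time: 38.35
eef_pos: [0.4814, -0.1254, 0.0254]
tcp_rot: [-0.704, -0.066, 0.063, 0.704]
contact_force: [-2.1, 1.5, 3.8]
opening: 0.335
```

Down. Release, rise 70 mm (clear of the 54 mm yellow) and shift to yellow.

```bash
python3 -m inch '[{"ax":0,"ay":0,"az":0,"x":0,"y":0,"z":0,"hand":0.2},{"ax":0,"ay":0,"az":0,"x":0,"y":0,"z":0,"hand":-1},{"ax":0,"ay":0,"az":0,"x":0,"y":0,"z":0,"hand":-1},{"ax":0,"ay":0,"az":0,"x":0,"y":0,"z":0,"hand":-1},{"ax":0,"ay":0,"az":0,"x":0,"y":0,"z":0,"hand":-1}]' |sed -n 2p
python3 -m inch '[{"ax":0,"ay":0,"az":0,"x":0,"y":-20,"z":0,"hand":-1},{"ax":0,"ay":0,"az":0,"x":0,"y":-38,"z":0,"hand":-1},{"ax":0,"ay":0,"az":0,"x":0,"y":-22,"z":0,"hand":-1},{"ax":0,"ay":0,"az":0,"x":0,"y":0,"z":35,"hand":-1},{"ax":0,"ay":0,"az":0,"x":0,"y":0,"z":32,"hand":-1}]' |sed -n 2p
python3 -m inch '[{"ax":0,"ay":0,"az":0,"x":0,"y":0,"z":0,"hand":-1},{"ax":0,"ay":0,"az":0,"x":0,"y":0,"z":0,"hand":-1},{"ax":0,"ay":0,"az":0,"x":0,"y":0,"z":0,"hand":-1},{"ax":0,"ay":0,"az":0,"x":0,"y":0,"z":0,"hand":-1},{"ax":0,"ay":0,"az":0,"x":0,"y":0,"z":0,"hand":-1}]' |sed -n 2p
python3 -c "
from h import *
print(go(.4687,-.0597,.0255))"
```

```text
eef_pos: [0.4815, -0.1254, 0.025]
eef_pos: [0.4708, -0.0604, 0.1078]
eef_pos: [0.4693, -0.0604, 0.1051]
[-0.8 79.6  0.8]
```

```bash
python3 -m inch '[{"ax":0,"ay":0,"az":0,"x":-1,"y":25,"z":0.7,"hand":-1},{"ax":0,"ay":0,"az":0,"x":0,"y":25,"z":0,"hand":-1},{"ax":0,"ay":0,"az":0,"x":0,"y":18,"z":0,"hand":-1},{"ax":0,"ay":0,"az":0,"x":0,"y":8,"z":0,"hand":-1},{"ax":0,"ay":0,"az":0,"x":0,"y":4,"z":0,"hand":-1}]' |sed -n 2p
python3 -m inch '[{"ax":0,"ay":0,"az":0,"x":0,"y":0,"z":0,"hand":-1},{"ax":0,"ay":0,"az":0,"x":0,"y":0,"z":0,"hand":-1},{"ax":0,"ay":0,"az":0,"x":0,"y":0,"z":0,"hand":-1},{"ax":0,"ay":0,"az":0,"x":0,"y":0,"z":0,"hand":-1},{"ax":0,"ay":0,"az":0,"x":0,"y":0,"z":0,"hand":1}]' |sed -n 2p
python3 -m inch '[{"ax":0,"ay":0,"az":0,"x":0,"y":0,"z":0,"hand":1},{"ax":0,"ay":0,"az":0,"x":0,"y":0,"z":0,"hand":1},{"ax":0,"ay":0,"az":0,"x":0,"y":0,"z":0,"hand":1},{"ax":0,"ay":0,"az":0,"x":0,"y":0,"z":0,"hand":1},{"ax":0,"ay":0,"az":0,"x":0,"y":0,"z":0,"hand":1}]'
python3 -m inch '[{"ax":0,"ay":0,"az":0,"x":0,"y":0,"z":0,"hand":1},{"ax":0,"ay":0,"az":0,"x":0,"y":0,"z":0,"hand":1},{"ax":0,"ay":0,"az":0,"x":0,"y":0,"z":0,"hand":1}]'
```

```text
eef_pos: [0.4673, -0.0592, 0.0236]
eef_pos: [0.4689, -0.0592, 0.0261]
time: 40.85
eef_pos: [0.4684, -0.059, 0.0255]
tcp_rot: [-0.704, -0.066, 0.063, 0.704]
contact_force: [-0.4, -0.0, 2.6]
opening: 0.336
time: 41.1
eef_pos: [0.4684, -0.059, 0.0255]
tcp_rot: [-0.704, -0.066, 0.063, 0.704]
contact_force: [0.3, 0.9, 3.5]
opening: 0.343
```

```bash
python3 -m inch '[{"ax":0,"ay":0,"az":0,"x":0,"y":-3,"z":0,"hand":1},{"ax":0,"ay":0,"az":0,"x":1.2,"y":0,"z":-2.7,"hand":1},{"ax":0,"ay":0,"az":0,"x":0,"y":0,"z":0,"hand":1},{"ax":0,"ay":0,"az":0,"x":0,"y":0,"z":0,"hand":1},{"ax":0,"ay":0,"az":0,"x":0,"y":0,"z":0,"hand":1}]' |sed -n 2p
python3 -m inch '[{"ax":0,"ay":0,"az":0,"x":0,"y":0,"z":0,"hand":1},{"ax":0,"ay":0,"az":0,"x":0,"y":1.2,"z":0,"hand":1},{"ax":0,"ay":0,"az":0,"x":0,"y":1.2,"z":0,"hand":1},{"ax":0,"ay":0,"az":0,"x":0,"y":0.6,"z":0,"hand":1},{"ax":0,"ay":0,"az":0,"x":0,"y":0,"z":0,"hand":1}]' |sed -n 2p
python3 -m inch '[{"ax":0,"ay":0,"az":0,"x":0,"y":0,"z":0,"hand":1},{"ax":0,"ay":0,"az":0,"x":0,"y":0,"z":0,"hand":1},{"ax":0,"ay":0,"az":0,"x":0,"y":0,"z":0,"hand":1}]'
```

```text
eef_pos: [0.4695, -0.0614, 0.0278]
eef_pos: [0.4698, -0.0614, 0.0255]
time: 42.18
eef_pos: [0.4699, -0.0614, 0.0255]
tcp_rot: [-0.704, -0.066, 0.063, 0.704]
contact_force: [-2.9, 0.1, 5.9]
opening: 0.334
```

Good. Release, then on to blue (rising 80 mm).

```bash
python3 -m inch '[{"ax":0,"ay":0,"az":0,"x":0,"y":0,"z":0,"hand":0.2},{"ax":0,"ay":0,"az":0,"x":0,"y":0,"z":0,"hand":-1},{"ax":0,"ay":0,"az":0,"x":0,"y":0,"z":0,"hand":-1},{"ax":0,"ay":0,"az":0,"x":0,"y":0,"z":0,"hand":-1},{"ax":0,"ay":0,"az":0,"x":0,"y":0,"z":0,"hand":-1}]' |sed -n 2p
python3 -m inch '[{"ax":0,"ay":0,"az":0,"x":0,"y":-20,"z":0,"hand":-1},{"ax":0,"ay":0,"az":0,"x":0,"y":-38,"z":0,"hand":-1},{"ax":0,"ay":0,"az":0,"x":0,"y":-22,"z":0,"hand":-1},{"ax":0,"ay":0,"az":0,"x":0,"y":0,"z":35,"hand":-1},{"ax":0,"ay":0,"az":0,"x":0,"y":0,"z":32,"hand":-1}]' |sed -n 2p
python3 -m inch '[{"ax":0,"ay":0,"az":0,"x":0,"y":0,"z":0,"hand":-1},{"ax":0,"ay":0,"az":0,"x":0,"y":0,"z":0,"hand":-1},{"ax":0,"ay":0,"az":0,"x":0,"y":0,"z":0,"hand":-1},{"ax":0,"ay":0,"az":0,"x":0,"y":0,"z":0,"hand":-1},{"ax":0,"ay":0,"az":0,"x":0,"y":0,"z":0,"hand":-1}]' |sed -n 2p
python3 -c "
from h import *
print(go(.4575,.0039,.0255))"
```

```text
eef_pos: [0.4699, -0.0615, 0.025]
eef_pos: [0.4593, 0.0039, 0.1077]
eef_pos: [0.4576, 0.0036, 0.105]
[-0.3 79.5  0.3]
```

```bash
python3 -m inch '[{"ax":0,"ay":0,"az":0,"x":-0.3,"y":25,"z":0,"hand":-1},{"ax":0,"ay":0,"az":0,"x":0,"y":25,"z":0,"hand":-1},{"ax":0,"ay":0,"az":0,"x":0,"y":18,"z":0,"hand":-1},{"ax":0,"ay":0,"az":0,"x":0,"y":8,"z":0,"hand":-1},{"ax":0,"ay":0,"az":0,"x":0,"y":4,"z":0,"hand":-1}]' |sed -n 2p
python3 -m inch '[{"ax":0,"ay":0,"az":0,"x":0,"y":0,"z":0,"hand":-1},{"ax":0,"ay":0,"az":0,"x":0,"y":0,"z":0,"hand":-1},{"ax":0,"ay":0,"az":0,"x":0,"y":0,"z":0,"hand":-1},{"ax":0,"ay":0,"az":0,"x":0,"y":0,"z":0,"hand":-1},{"ax":0,"ay":0,"az":0,"x":0,"y":0,"z":0,"hand":1}]' |sed -n 2p
python3 -m inch '[{"ax":0,"ay":0,"az":0,"x":0,"y":0,"z":0,"hand":1},{"ax":0,"ay":0,"az":0,"x":0,"y":0,"z":0,"hand":1},{"ax":0,"ay":0,"az":0,"x":0,"y":0,"z":0,"hand":1},{"ax":0,"ay":0,"az":0,"x":0,"y":0,"z":0,"hand":1},{"ax":0,"ay":0,"az":0,"x":0,"y":0,"z":0,"hand":1}]'
python3 -m inch '[{"ax":0,"ay":0,"az":0,"x":0,"y":0,"z":0,"hand":1},{"ax":0,"ay":0,"az":0,"x":0,"y":0,"z":0,"hand":1},{"ax":0,"ay":0,"az":0,"x":0,"y":0,"z":0,"hand":1}]'
```

```text
eef_pos: [0.4564, 0.004, 0.0236]
eef_pos: [0.4581, 0.0043, 0.0261]
time: 44.68
eef_pos: [0.4576, 0.0044, 0.0254]
tcp_rot: [-0.704, -0.066, 0.063, 0.704]
contact_force: [0.5, 0.4, 1.4]
opening: 0.342
time: 44.93
eef_pos: [0.4576, 0.0044, 0.0254]
tcp_rot: [-0.704, -0.066, 0.063, 0.704]
contact_force: [0.5, 0.6, 3.0]
opening: 0.344
```

```bash
python3 -m inch '[{"ax":0,"ay":0,"az":0,"x":0,"y":-3,"z":0,"hand":1},{"ax":0,"ay":0,"az":0,"x":0.5,"y":0,"z":-2.6,"hand":1},{"ax":0,"ay":0,"az":0,"x":0,"y":0,"z":0,"hand":1},{"ax":0,"ay":0,"az":0,"x":0,"y":0,"z":0,"hand":1},{"ax":0,"ay":0,"az":0,"x":0,"y":0,"z":0,"hand":1}]' |sed -n 2p
python3 -m inch '[{"ax":0,"ay":0,"az":0,"x":0,"y":0,"z":0,"hand":1},{"ax":0,"ay":0,"az":0,"x":0,"y":1.2,"z":0,"hand":1},{"ax":0,"ay":0,"az":0,"x":0,"y":1.2,"z":0,"hand":1},{"ax":0,"ay":0,"az":0,"x":0,"y":0.6,"z":0,"hand":1},{"ax":0,"ay":0,"az":0,"x":0,"y":0,"z":0,"hand":1}]' |sed -n 2p
python3 -m inch '[{"ax":0,"ay":0,"az":0,"x":0,"y":0,"z":0,"hand":1},{"ax":0,"ay":0,"az":0,"x":0,"y":0,"z":0,"hand":1},{"ax":0,"ay":0,"az":0,"x":0,"y":0,"z":0,"hand":1}]'
python3 -m inch '[{"ax":0,"ay":0,"az":0,"x":0,"y":0,"z":0,"hand":0.2},{"ax":0,"ay":0,"az":0,"x":0,"y":0,"z":0,"hand":-1},{"ax":0,"ay":0,"az":0,"x":0,"y":0,"z":0,"hand":-1},{"ax":0,"ay":0,"az":0,"x":0,"y":0,"z":0,"hand":-1},{"ax":0,"ay":0,"az":0,"x":0,"y":0,"z":0,"hand":-1}]' |sed -n 2p
python3 -m inch '[{"ax":0,"ay":0,"az":0,"x":0,"y":-20,"z":0,"hand":-1},{"ax":0,"ay":0,"az":0,"x":0,"y":-38,"z":0,"hand":-1},{"ax":0,"ay":0,"az":0,"x":0,"y":-32,"z":0,"hand":-1},{"ax":0,"ay":0,"az":0,"x":0,"y":0,"z":35,"hand":-1},{"ax":0,"ay":0,"az":0,"x":0,"y":0,"z":32,"hand":-1}]' |sed -n 2p
python3 -m inch '[{"ax":0,"ay":0,"az":0,"x":0,"y":0,"z":0,"hand":-1},{"ax":0,"ay":0,"az":0,"x":0,"y":0,"z":0,"hand":-1},{"ax":0,"ay":0,"az":0,"x":0,"y":0,"z":0,"hand":-1},{"ax":0,"ay":0,"az":0,"x":0,"y":0,"z":0,"hand":-1},{"ax":0,"ay":0,"az":0,"x":0,"y":0,"z":0,"hand":-1}]' |sed -n 2p
python3 -c "
from h import *
print(go(.4460,.0676,.0250))"
```

```text
eef_pos: [0.4579, 0.0019, 0.0278]
eef_pos: [0.4583, 0.0019, 0.0254]
time: 46.02
eef_pos: [0.4583, 0.0019, 0.0254]
tcp_rot: [-0.704, -0.066, 0.063, 0.704]
contact_force: [-2.7, 0.2, 4.0]
opening: 0.34
eef_pos: [0.4584, 0.0019, 0.0251]
eef_pos: [0.4482, 0.0675, 0.1184]
eef_pos: [0.446, 0.067, 0.1149]
[-0.2 89.9  0.6]
```

```bash
python3 -m inch '[{"ax":0,"ay":0,"az":0,"x":-0.2,"y":25,"z":0.6,"hand":-1},{"ax":0,"ay":0,"az":0,"x":0,"y":33,"z":0,"hand":-1},{"ax":0,"ay":0,"az":0,"x":0,"y":20,"z":0,"hand":-1},{"ax":0,"ay":0,"az":0,"x":0,"y":8,"z":0,"hand":-1},{"ax":0,"ay":0,"az":0,"x":0,"y":4,"z":0,"hand":-1}]' |sed -n 2p
python3 -m inch '[{"ax":0,"ay":0,"az":0,"x":0,"y":0,"z":0,"hand":-1},{"ax":0,"ay":0,"az":0,"x":0,"y":0,"z":0,"hand":-1},{"ax":0,"ay":0,"az":0,"x":0,"y":0,"z":0,"hand":-1},{"ax":0,"ay":0,"az":0,"x":0,"y":0,"z":0,"hand":-1},{"ax":0,"ay":0,"az":0,"x":0,"y":0,"z":0,"hand":1}]' |sed -n 2p
python3 -m inch '[{"ax":0,"ay":0,"az":0,"x":0,"y":0,"z":0,"hand":1},{"ax":0,"ay":0,"az":0,"x":0,"y":0,"z":0,"hand":1},{"ax":0,"ay":0,"az":0,"x":0,"y":0,"z":0,"hand":1},{"ax":0,"ay":0,"az":0,"x":0,"y":0,"z":0,"hand":1},{"ax":0,"ay":0,"az":0,"x":0,"y":0,"z":0,"hand":1}]'
python3 -m inch '[{"ax":0,"ay":0,"az":0,"x":0,"y":0,"z":0,"hand":1},{"ax":0,"ay":0,"az":0,"x":0,"y":0,"z":0,"hand":1},{"ax":0,"ay":0,"az":0,"x":0,"y":0,"z":0,"hand":1}]'
```

```text
eef_pos: [0.4448, 0.0678, 0.0235]
eef_pos: [0.4467, 0.0683, 0.0262]
time: 48.52
eef_pos: [0.4461, 0.0684, 0.0254]
tcp_rot: [-0.704, -0.066, 0.063, 0.704]
contact_force: [-0.2, 0.6, 1.1]
opening: 0.333
time: 48.77
eef_pos: [0.4461, 0.0684, 0.0254]
tcp_rot: [-0.704, -0.066, 0.063, 0.704]
contact_force: [-0.2, 0.9, 3.3]
opening: 0.338
```

```bash
python3 -m inch '[{"ax":0,"ay":0,"az":0,"x":0,"y":-3,"z":0,"hand":1},{"ax":0,"ay":0,"az":0,"x":0.5,"y":0,"z":-2.3,"hand":1},{"ax":0,"ay":0,"az":0,"x":0,"y":0,"z":0,"hand":1},{"ax":0,"ay":0,"az":0,"x":0,"y":0,"z":0,"hand":1},{"ax":0,"ay":0,"az":0,"x":0,"y":0,"z":0,"hand":1}]' |sed -n 2p
python3 -m inch '[{"ax":0,"ay":0,"az":0,"x":0,"y":0,"z":0,"hand":1},{"ax":0,"ay":0,"az":0,"x":0,"y":1.2,"z":0,"hand":1},{"ax":0,"ay":0,"az":0,"x":0,"y":1.2,"z":0,"hand":1},{"ax":0,"ay":0,"az":0,"x":0,"y":0.6,"z":0,"hand":1},{"ax":0,"ay":0,"az":0,"x":0,"y":0,"z":0,"hand":1}]' |sed -n 2p
python3 -m inch '[{"ax":0,"ay":0,"az":0,"x":0,"y":0,"z":0,"hand":1},{"ax":0,"ay":0,"az":0,"x":0,"y":0,"z":0,"hand":1},{"ax":0,"ay":0,"az":0,"x":0,"y":0,"z":0,"hand":1}]'
python3 -m inch '[{"ax":0,"ay":0,"az":0,"x":0,"y":0,"z":0,"hand":0.2},{"ax":0,"ay":0,"az":0,"x":0,"y":0,"z":0,"hand":-1},{"ax":0,"ay":0,"az":0,"x":0,"y":0,"z":0,"hand":-1},{"ax":0,"ay":0,"az":0,"x":0,"y":0,"z":0,"hand":-1},{"ax":0,"ay":0,"az":0,"x":0,"y":0,"z":0,"hand":-1}]' |sed -n 2p
python3 -m inch '[{"ax":0,"ay":0,"az":0,"x":0,"y":-20,"z":0,"hand":-1},{"ax":0,"ay":0,"az":0,"x":0,"y":-38,"z":0,"hand":-1},{"ax":0,"ay":0,"az":0,"x":0,"y":-38,"z":0,"hand":-1},{"ax":0,"ay":0,"az":0,"x":0,"y":-33,"z":0,"hand":-1},{"ax":0,"ay":0,"az":0,"x":0,"y":0,"z":-35,"hand":-1}]' |sed -n 2p
python3 -m inch '[{"ax":0,"ay":0,"az":0,"x":0,"y":0,"z":-35,"hand":-1},{"ax":0,"ay":0,"az":0,"x":0,"y":0,"z":0,"hand":-1},{"ax":0,"ay":0,"az":0,"x":0,"y":0,"z":0,"hand":-1},{"ax":0,"ay":0,"az":0,"x":0,"y":0,"z":0,"hand":-1},{"ax":0,"ay":0,"az":0,"x":0,"y":0,"z":0,"hand":-1}]' |sed -n 2p
python3 -m inch '[{"ax":0,"ay":0,"az":0,"x":0,"y":0,"z":0,"hand":-1},{"ax":0,"ay":0,"az":0,"x":0,"y":0,"z":0,"hand":-1},{"ax":0,"ay":0,"az":0,"x":0,"y":0,"z":0,"hand":-1},{"ax":0,"ay":0,"az":0,"x":0,"y":0,"z":0,"hand":-1},{"ax":0,"ay":0,"az":0,"x":0,"y":0,"z":0,"hand":-1}]' |sed -n 2p
python3 - 2>/dev/null <<'E'
from h import *
conc("black",.06)
f=np.load("pics/black.npy");m=(f.max(2)>108)&(np.hypot(*(np.mgrid[:400,:640]-np.array([114,322])[:,None,None]))<9);v,u=np.nonzero(m);print("nose px",u.mean(),v.mean())
E
python3 -m inch '[{"ax":0,"ay":0,"az":0,"x":0,"y":0,"z":-33,"hand":-1},{"ax":0,"ay":0,"az":0,"x":0,"y":0,"z":-32,"hand":-1},{"ax":0,"ay":0,"az":0,"x":0,"y":0,"z":0,"hand":-1},{"ax":0,"ay":0,"az":0,"x":0,"y":0,"z":0,"hand":-1},{"ax":0,"ay":0,"az":0,"x":0,"y":0,"z":0,"hand":-1}]' >/dev/null
python3 -m inch '[{"ax":0,"ay":0,"az":0,"x":0,"y":0,"z":0,"hand":-1},{"ax":0,"ay":0,"az":0,"x":0,"y":0,"z":0,"hand":-1},{"ax":0,"ay":0,"az":0,"x":0,"y":0,"z":0,"hand":-1}]' >/dev/null
python3 -c "
from h import *
conc('blue',.052)" 2>/dev/null
python3 -m inch '[{"ax":0,"ay":0,"az":0,"x":0,"y":0,"z":-33,"hand":-1},{"ax":0,"ay":0,"az":0,"x":0,"y":0,"z":-32,"hand":-1},{"ax":0,"ay":0,"az":0,"x":0,"y":0,"z":0,"hand":-1},{"ax":0,"ay":0,"az":0,"x":0,"y":0,"z":0,"hand":-1},{"ax":0,"ay":0,"az":0,"x":0,"y":0,"z":0,"hand":-1}]' >/dev/null
python3 -m inch '[{"ax":0,"ay":0,"az":0,"x":0,"y":0,"z":0,"hand":-1},{"ax":0,"ay":0,"az":0,"x":0,"y":0,"z":0,"hand":-1},{"ax":0,"ay":0,"az":0,"x":0,"y":0,"z":0,"hand":-1}]' >/dev/null
python3 -c "
from h import *
conc('yel',.044)" 2>/dev/null
python3 -m inch '[{"ax":0,"ay":0,"az":0,"x":0,"y":0,"z":-33,"hand":-1},{"ax":0,"ay":0,"az":0,"x":0,"y":0,"z":-32,"hand":-1},{"ax":0,"ay":0,"az":0,"x":0,"y":0,"z":0,"hand":-1},{"ax":0,"ay":0,"az":0,"x":0,"y":0,"z":0,"hand":-1},{"ax":0,"ay":0,"az":0,"x":0,"y":0,"z":0,"hand":-1}]' >/dev/null
python3 -m inch '[{"ax":0,"ay":0,"az":0,"x":0,"y":0,"z":0,"hand":-1},{"ax":0,"ay":0,"az":0,"x":0,"y":0,"z":0,"hand":-1},{"ax":0,"ay":0,"az":0,"x":0,"y":0,"z":0,"hand":-1}]' >/dev/null
python3 -c "
from h import *
conc('red',.036);st()" 2>/dev/null
```

```text
eef_pos: [0.4464, 0.0661, 0.0278]
eef_pos: [0.4467, 0.0662, 0.0254]
time: 49.85
eef_pos: [0.4467, 0.0662, 0.0254]
tcp_rot: [-0.704, -0.066, 0.063, 0.704]
contact_force: [-2.3, 0.4, 4.8]
opening: 0.341
eef_pos: [0.4468, 0.0662, 0.025]
eef_pos: [0.4564, 0.0342, 0.1617]
eef_pos: [0.4584, -0.0019, 0.1535]
eef_pos: [0.4589, -0.0024, 0.1541]
black tcp [ 0.4589 -0.0024  0.1541] mark [0.4464 0.0643] n 60 med|res|mm 0.14
  mark px [321.3 115.7] nose predicted px [321.5 118. ]
  band px 303.4 116.4 object-mark mm [-13.7  -1.7]
nose px 321.6967741935484 116.54193548387097
blue tcp [ 0.4706 -0.0658  0.1541] mark [4.58e-01 4.00e-04] n 65 med|res|mm 0.14
  mark px [321.2 116.2] nose predicted px [321.3 118.3]
  band px 321.2 117.7 object-mark mm [-0.1  0.1]
yel tcp [ 0.4824 -0.1297  0.154 ] mark [ 0.4696 -0.0634] n 72 med|res|mm 0.1
  mark px [321.  116.2] nose predicted px [321.  117.9]
  band px 320.9 117.1 object-mark mm [-0.1  0.3]
red tcp [ 0.4943 -0.1936  0.1541] mark [ 0.4813 -0.1273] n 72 med|res|mm 0.09
  mark px [320.7 116.2] nose predicted px [320.7 117.5]
  band px 320.7 117.2 object-mark mm [-0.1 -0.1]
tcp [ 0.4945 -0.1941  0.1542] open 1.0 F [0.4 0.8 0.1] tilt 0.004 -0.0 yaw 10.5 t 54.32
```

```bash
python3 -c "
from h import *
st();sign_off()"
```

```text
tcp [ 0.4945 -0.1941  0.1542] open 1.0 F [0.4 0.8 0.1] tilt 0.004 -0.0 yaw 10.5 t 54.32
the job is handed in; nothing more can be done
```

All four objectives stand upright on the tray marks in order of length: red next to the green block, then yellow, blue and black. I handed the job in at 54.3 s of the 99 s allowed, with the gripper open and clear of everything.

- **First check:** a check from straight above showed all four about 2–3 mm off centre towards +y, which I had missed while they were in the gripper. I re-gripped each one, lifted it about 3 mm, moved it and set it down again.
- **Last wrist-camera check:** red, yellow and blue measured within 0.3 mm of their mark centres. Black could only be judged from its nose pixel, about 1.5 px off (roughly 1 mm), because the band measurement does not work on the black band.
- **Oil bottle:** it was still standing in the same place in the top view after all four were placed. I took no picture of it after the corrections, but the arm did not go near it then.
- **Not checked:** I had used up my picture views, so the scene camera image was never looked at. Nothing in the pictures or force readings suggested a fall or a hard contact; the highest reading I saw was about 7 N.

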